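Build the second tier on a kiln shelf

ROBOT

A 6-joint arm with a two-finger parallel gripper is mounted at the origin on the work surface. World frame = base frame: x ahead of the robot, y to its left, z up, the work surface at z = 0. Lengths are in m, angles in rad, forces in N, time in s.
With the tool pointing down it reaches from about 0.275 to 1 m from the base axis. Payload 8.4 kg.
Tool frame: the origin (TCP) lies at the very end of the fingers, on their centre line; the grasp point (between the pads) lies arm.grasp_offset behind it (arm.grasp_offset is the distance from the TCP to the grasp point, in m); z points along the fingers, y is the line along which they close (so a half turn about z gives the same grasp; the last joint's range is limited). The gripper opens to 85 mm and grips with 20 to 120 N. Pads are 22 mm wide; open, the fingers measure 114 mm over their backs; the gripper's body (76 mm by 85 mm) begins 54 mm behind the grasp point. The pads swing forward as they close: fully open they stand 13 mm farther back than shut.
Start: joints at [-1.133, 0.353, 1.633, -0, 1.155, -0.002], TCP at [0.266, -0.566, 0.231] pointing down, gripper open.
Joint ranges: [-2.63, 2.63], [-0.92, 2.1], [0.06, 2.66], [-1.3, 4.44], [0, 2.69], [-3.02, 3.02]. Speed limits (rad/s): [2.22, 2.22, 2.79, 3.14, 3.14, 3.14].

INTERFACE

Orientations are given as a unit quaternion [w, x, y, z].
In Python, from cell import arm gives the robot as it stands. The module is installed in compiled form; this text tells all that it offers.
- The arm moves only by the shell command python3 -m creep 'ROWS' [FORCE]. ROWS is JSON, a list of rows, each an object with "xyz": the shift along the tool's x, y, z scaled (see below), a list of three; "rot": the turn, a rotation vector about the tool's x, y, z scaled (see below), a list of three; "grip": the closure, from -1 (fully open) to 1 (shut). In form: [{"xyz": [dx, dy, dz], "rot": [rx, ry, rz], "grip": grip}, ...]. A call has exactly 5 rows; each row shifts and turns the commanded pose from where the row before left it, along the tool's axes as they then stand; what a row does not reach is not made up. The controller multiplies each number of a shift by 0.4 m and each number of a turn by 0.15 rad. A row lasts 1/10 s, in which the tool goes at most 50 mm and 8.59 degrees, less where a joint would pass 70% of its speed; a pose out of reach is approached as far as the arm can. A call with a number of a shift or a turn outside -1 to 1 is refused whole. A call with a gripper value outside its range is refused whole. The fingers move at their own pace and stop on an object; FORCE is the grip in N (left out, the last holds). Time passes only in rows, so rows that do not move let the fingers close, or fill a call up. It gives the time, the measured TCP pose, the force, the opening and the grip force at its end, in the units of the state.
- arm.sense(): the state, without advancing time (a new reading comes with each control period).
- arm.get_image(name): name is "scene" or "side" or "wrist"; returns a dict with "color" (420x560x3 uint8, blue, green, red), "camera_matrix" (3x3 intrinsics, pixels), "distortion" ([k1, k2, p1, p2, k3] as OpenCV has them; the pictures are not rectified), "T" (4x4, takes a point from camera to world coordinates). Camera axes: x right, y up, looking along -z (the intrinsics and any distortion apply to the point x, -y, -z); pixel columns grow to the right and rows downward; lengths in m; the calibration is good to about 2 mm. A picture is of the moment at which its call begins. There is no depth.
- arm.job_done(): hands the job in; it is judged then, once.
The state is a dict: "t": time; "joint_pos": joint angles; "joint_velocities": joint speeds; "joint_efforts": joint torques, N m; "ee_pos": TCP position; "tcp_rot": TCP orientation; "force": force on the tool from outside, world axes, zero at the start; "wrist_torque": the same for the moment, N m; "finger_gap": opening from 0.0 (shut) to 1.0 (fully open); "finger_force": force on a finger pad.
Only numpy, scipy, OpenCV 4.12 (cv2) and the standard library are available. Lean on these libraries where they do the work, as an engineer would, in place of code of your own. Each camera call takes 0.05 s, during which the arm holds its last target. There are 200 camera calls.

TASK

Build a second tier on the white kiln shelf: stand the loose square post squarely on the bare square patch, stand the small open cup midway between it and the square post already standing there, then lay the narrow shelf flat and lengthwise across the two posts, its middle above the cup. On the narrow shelf stand the lidded jar right above the post that was there from the start and the bud vase right above the post you brought. Do not shift the bowl that is already on the kiln shelf, and let go of everything.

Things in the scene. Friction and masses are not known exactly. Their poses are not given: they have to be found in the camera images.
- kiln_shelf: Fixed kiln shelf: slab 240 (its x) x 300 (its y) x 18 mm, white-washed top, tan edges; it lies to the robot's left or right, turned up to 0.25 rad. Origin at the centre of its underside, on the table (z = 0); its top is at z = 18 mm.
- fixed_post: Square kiln post already standing on the kiln shelf, fixed there and immovable: buff, 40 x 40 mm, 70 mm tall, sides along its x and y. Origin at the centre of its underside (z = 18 mm), so its top is at z = 88 mm. It is about 150 mm (146 to 158) from the patch, at either end of the kiln shelf.
- patch: Bare square patch, 46 x 46 mm, tan in the white wash of the kiln shelf, flat (no height): where the loose square post belongs. Origin at its centre (z = 18 mm), sides along its x and y.
- post_c (a point): Centre of the loose square post, a twin of the fixed one: 40 x 40 mm, 70 mm tall, about 220 g, upright on the plywood ware board, with a small dark dot on its top; sides along its x and y; point half-way up, 35 mm above its foot. The ware board's top is at z = 12 mm. (The shorter round post, 34 mm across and 40 mm tall, is not needed.)
- cup_c (a point): Centre of the small open cup, bare bisque clay: 46 mm across the rim, 43 mm at the foot, 48 mm tall, wall 4 mm, about 60 g, upright on the ware board; point half-way up, 24 mm above its foot. z axis up.
- strip_c (a point): Centre of the narrow shelf: tan slab 210 (its x) x 56 (its y) x 12 mm, about 280 g, lying flat on the ware board (underside at z = 12 mm) along the edge of the board nearest the robot; point half-way through its thickness.
- jar_c (a point): Centre of the lidded jar: squat bisque jar, 58 mm across up to 43 mm, its lid one piece with it, with a small knob, 58 mm tall in all, about 130 g, upright on the ware board; point half-way up, 29 mm above its foot.
- vase_c (a point): Centre of the bud vase: bisque, straight body 42 mm across up to 48 mm, then a thin neck and 26 mm lip, 72 mm tall in all, about 100 g, upright on the ware board; point half-way up, 36 mm above its foot.
- bowl: Open pinkish bowl, 82 mm across, 42 mm tall, loose, already standing on the far part of the kiln shelf about 90 mm (78 to 107) from the line of the posts; to be left alone. Origin at the centre of its foot.
There are look-alikes about, which are no part of the job. Leave any purple or turquoise look-alike of the part that bears vase_c alone. Of the things that look like the part that bears strip_c, the larger one is meant.

How it is judged:
By the outcome, as a careful person would: the job done as asked, in the order asked, and still so for the second after the job is handed in, with the robot touching nothing.
It also fails if it takes over 138 s, if anything falls off the work surface, if the arm or the gripper's body presses on something with over 40 N, if the wrist force passes 120 N, or if a joint passes its speed limit or range.

## Working session

There is one attempt and no reset: what is moved stays moved. The work goes in short steps, Python scripts to look and compute and a shell command to move; the robot and the scene stay as the last step left them, time stands still between calls to the robot, and variables do not carry over. Pictures are saved under pics/ and viewed, at most 14 in all, crops included, and the job is handed in when it is done.

```bash
mkdir -p pics; cat > h.py <<'E'
import numpy as np, cv2
from scipy.spatial.transform import Rotation as R
from cell import arm
def ray(im,uv):
    p=cv2.undistortPoints(np.array(uv,float).reshape(-1,1,2),im["camera_matrix"],np.array(im["distortion"],float)).reshape(-1,2)
    T=np.array(im["T"]); d=np.c_[p[:,0],-p[:,1],-np.ones(len(p))]@T[:3,:3].T
    return T[:3,3],d
def onz(im,uv,z):
    o,d=ray(im,uv); return (o+d*((z-o[2])/d[:,2])[:,None])[:,:2]
def proj(im,P):
    T=np.array(im["T"]); p=(np.atleast_2d(P)-T[:3,3])@T[:3,:3]; p=p*[1,-1,-1]
    return cv2.projectPoints(p,np.zeros(3),np.zeros(3),im["camera_matrix"],np.array(im["distortion"],float))[0].reshape(-1,2)
E
python3 - <<'E'
from h import *
for n in ["scene","side","wrist"]:
    im=arm.get_image(n); cv2.imwrite(f"pics/{n}0.png",im["color"]); print(n,np.round(im["T"],3).tolist(),im["distortion"])
s=arm.sense(); print(s); print(arm.grasp_offset)
E
```

```text
scene [[0.418, -0.718, 0.557, 1.026], [0.908, 0.318, -0.271, -0.361], [0.017, 0.619, 0.785, 0.877], [0.0, 0.0, 0.0, 1.0]] [0.04593025 0.         0.         0.         0.        ]
side [[-0.999, 0.031, -0.035, 0.407], [-0.046, -0.587, 0.808, 0.823], [0.004, 0.809, 0.588, 0.719], [0.0, 0.0, 0.0, 1.0]] [-0.04358186  0.          0.          0.          0.        ]
wrist [[0.426, 0.867, 0.259, 0.332], [-0.905, 0.409, 0.119, -0.535], [-0.002, -0.285, 0.959, 0.373], [0.0, 0.0, 0.0, 1.0]] [-0.03134035  0.          0.          0.          0.        ]
{'t': 0.15, 'joint_pos': array([-1.13340562e+00,  3.53536014e-01,  1.63395788e+00,  1.34360461e-06,
        1.15519664e+00, -2.40087913e-03]), 'joint_velocities': array([-0.00041793, -0.00143926, -0.00099224,  0.00088144,  0.00046774,
       -0.0014424 ]), 'joint_efforts': array([ 3.08817089e-04, -6.05640650e+01, -3.42337096e+01,  2.91441154e-05,
        6.15812096e-03, -2.77264326e-05]), 'ee_pos': array([ 0.26594051, -0.56519664,  0.23070713]), 'tcp_rot': array([-5.36138252e-04,  9.75920097e-01,  2.18127630e-01, -1.17852188e-04]), 'force': array([-1.06995986, -0.22302934,  1.0088301 ]), 'wrist_torque': array([-0.01714336,  0.01180077, -0.00573878]), 'finger_force': 0.0, 'finger_gap': 1.0012276756772522}
0.0187
```

View pics/scene0.png

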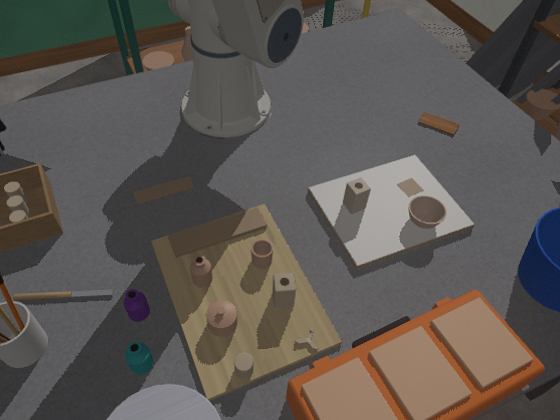

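View pics/side0.png

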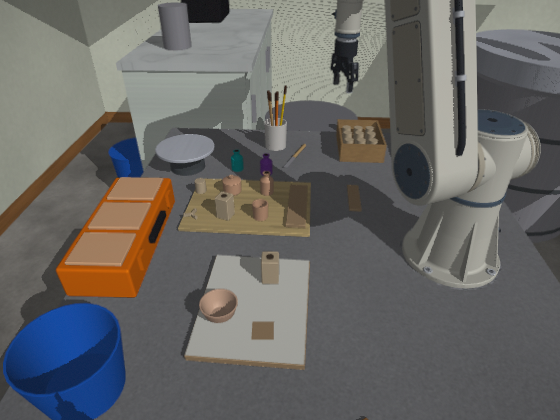

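The scene view shows:
- **Ware board:** loose post (284,290), cup (262,252), vase (200,268), jar (221,318), round post (244,366) and strip (217,232).
- **Look-alikes:** small strip (163,190), brick (438,123), and purple (137,305) and turquoise (139,357) vases. The fixed post on the white shelf, at (357,195), also resembles the loose one.
- **Kiln shelf:** patch (410,187) and bowl (427,211).

My choices are the post, cup, vase, jar and large strip on the board. I'll check them in one close crop.

```bash
python3 - <<'E'
import cv2,numpy as np
a=cv2.imread("pics/scene0.png")
c=cv2.resize(a[195:395,145:345],None,fx=3,fy=3,interpolation=cv2.INTER_CUBIC); cv2.imwrite("pics/c1.png",c)
c=cv2.resize(a[150:265,300:475],None,fx=4,fy=4,interpolation=cv2.INTER_CUBIC); cv2.imwrite("pics/c2.png",c)
E
```

```text
(no output)
```

View pics/c1.png

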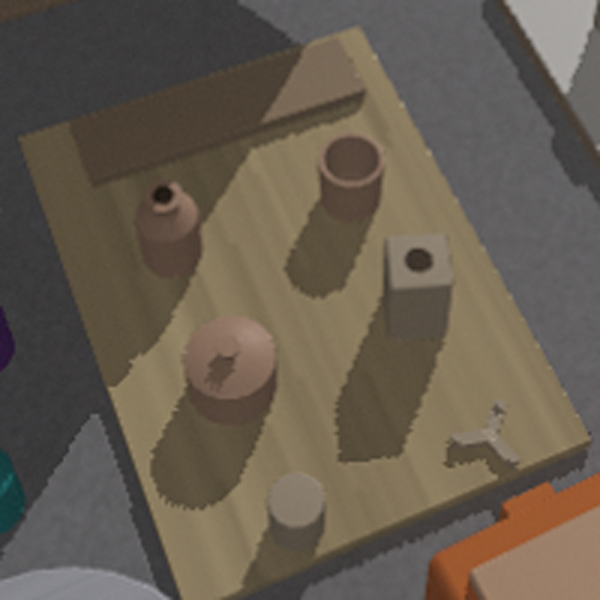

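View pics/c2.png

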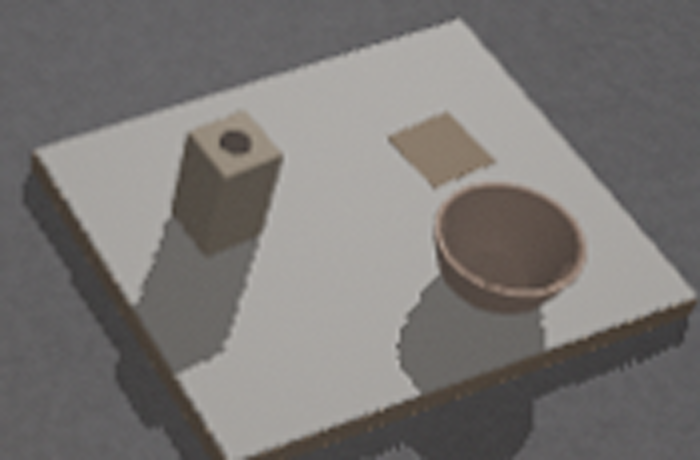

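The crop confirms the choices. In crop pixels: post with dot (419,260), cup (351,162), vase (164,195), jar (230,360) and the large strip along the near edge. The second crop shows the fixed post top (236,144), patch (441,150) and bowl (510,247).

```bash
python3 - <<'E'
from h import *
im=arm.get_image("scene")
def c1(l,z): return onz(im,[(145+(u+.5)/3-.5,195+(v+.5)/3-.5) for u,v in l],z)
def c2(l,z): return onz(im,[(300+(u+.5)/4-.5,150+(v+.5)/4-.5) for u,v in l],z)
def sq(n,p):
    d=p[1]-p[0];e=p[2]-p[1]; print(n,p.mean(0).round(4),"edges",np.hypot(*d).round(4),np.hypot(*e).round(4),"ang",np.degrees(np.arctan2(d[1],d[0])).round(1),np.degrees(np.arctan2(e[1],e[0])).round(1))
sq("post",c1([(388,236),(450,236),(452,287),(387,283)],.082)); print(c1([(419,260)],.082))
print("cup",c1([(351,161)],.06),"vase",c1([(165,195)],.084),"jar",c1([(230,356)],.055))
sq("strip",c1([(70,125),(93,187),(364,92),(340,36)],.024))
sq("fix",c2([(237,112),(283,156),(232,177),(190,135)],.088)); 
sq("patch",c2([(447,112),(495,161),(434,187),(388,140)],.018))
sq("slab",c2([(460,18),(697,297),(225,460),(35,152)],.018))
print("bowl",c2([(510,247)],.06))
print(np.round(arm.get_image("wrist")["T"],4)); s=arm.sense(); print(R.from_quat(s["tcp_rot"],scalar_first=True).as_matrix().round(3))
E
```

```text
post [ 0.6184 -0.122 ] edges 0.0395 0.0369 ang 65.9 -24.8
[[ 0.61823223 -0.12207859]]
cup [[ 0.51843888 -0.12376377]] vase [[ 0.50859228 -0.251402  ]] jar [[ 0.61788452 -0.25086553]]
strip [ 0.415  -0.1811] edges 0.0576 0.2072 ang -1.6 89.7
fix [0.4712 0.1297] edges 0.0386 0.0333 ang 8.7 -87.0
patch [0.4748 0.2828] edges 0.0444 0.0447 ang 3.7 -87.1
slab [0.5001 0.2051] edges 0.2374 0.2971 ang -2.3 -92.7
bowl [[0.57580242 0.24421376]]
[[ 0.4257  0.8671  0.2586  0.3321]
 [-0.9048  0.4086  0.1196 -0.5352]
 [-0.002  -0.2849  0.9585  0.3737]
 [ 0.      0.      0.      1.    ]]
[[ 0.905  0.426 -0.   ]
 [ 0.426 -0.905  0.001]
 [ 0.    -0.001 -1.   ]]
```

```bash
cat >> h.py <<'E'
def go(x,y,z,deg=None):
    "remaining shift (units, tool axes) and turn about tool z (units), with least rows"
    s=arm.sense(); M=R.from_quat(s["tcp_rot"],scalar_first=True).as_matrix(); yaw=np.degrees(np.arctan2(M[1,0],M[0,0]))
    d=(np.array([x,y,z])-s["ee_pos"]); u=M.T@d/.4
    print("t",round(s["t"],2),"at",s["ee_pos"].round(4),"yaw",yaw.round(2),"axes tilt",M[2,:2].round(4),"gap",round(s["finger_gap"],3),"F",s["force"].round(1))
    print(" units",u.round(4),"minrows",(np.linalg.norm(d)/.05).round(2),"turn units" ,None if deg is None else round(-np.radians(deg-yaw)/.15,3))
E
python3 - <<'E'
from h import *
im=arm.get_image("scene"); print(onz(im,[(20,350)],0),onz(im,[(40,315)],.1))
go(.618,-.122,.231,-24.5)
E
```

```text
[[ 0.50565035 -0.60848876]] [[ 0.51377385 -0.54174879]]
t 0.3 at [ 0.266  -0.5654  0.231 ] yaw 25.2 axes tilt [ 0.     -0.0005] gap 0.997 F [-0.4  0.   0.5]
 units [ 1.2681e+00 -6.2830e-01  4.0000e-04] minrows 11.32 turn units 5.783
```

```bash

python3 -m creep '[{"xyz":[0.1057,-0.0524,0],"rot":[0,0,0],"grip":-1},{"xyz":[0.1057,-0.0524,0],"rot":[0,0,0],"grip":-1},{"xyz":[0.1057,-0.0524,0],"rot":[0,0,0],"grip":-1},{"xyz":[0.1057,-0.0524,0],"rot":[0,0,0],"grip":-1},{"xyz":[0.1057,-0.0524,0],"rot":[0,0,0],"grip":-1}]' 40
python3 -m creep '[{"xyz":[0.1057,-0.0524,0],"rot":[0,0,0],"grip":-1},{"xyz":[0.1057,-0.0524,0],"rot":[0,0,0],"grip":-1},{"xyz":[0.1057,-0.0524,0],"rot":[0,0,0],"grip":-1},{"xyz":[0.1057,-0.0524,0],"rot":[0,0,0],"grip":-1},{"xyz":[0.1057,-0.0524,0],"rot":[0,0,0],"grip":-1}]'
python3 -m creep '[{"xyz":[0.1057,-0.0524,0],"rot":[0,0,0],"grip":-1},{"xyz":[0.1057,-0.0524,0],"rot":[0,0,0],"grip":-1},{"xyz":[0,0,0],"rot":[0,0,0.964],"grip":-1},{"xyz":[0,0,0],"rot":[0,0,0.964],"grip":-1},{"xyz":[0,0,0],"rot":[0,0,0.964],"grip":-1}]'
python3 -m creep '[{"xyz":[0,0,0],"rot":[0,0,0.964],"grip":-1},{"xyz":[0,0,0],"rot":[0,0,0.964],"grip":-1},{"xyz":[0,0,0],"rot":[0,0,0.964],"grip":-1},{"xyz":[0,0,0],"rot":[0,0,0],"grip":-1},{"xyz":[0,0,0],"rot":[0,0,0],"grip":-1}]'
python3 - <<'E'
from h import *
go(.618,-.122,.231,-24.5)
im=arm.get_image("wrist"); cv2.imwrite("pics/w1.png",im["color"])
E
```

```text
t: 0.8
ee_pos: [0.4136, -0.3792, 0.2314]
tcp_rot: [0.0, 0.976, 0.218, 0.0]
force: [0.1, -0.1, -0.8]
finger_gap: 1.002
finger_force: 0.0
t: 1.3
ee_pos: [0.5604, -0.1941, 0.2314]
tcp_rot: [0.0, 0.976, 0.218, 0.0]
force: [-0.0, -0.8, 0.7]
finger_gap: 1.0
finger_force: 0.0
t: 1.8
ee_pos: [0.6183, -0.1212, 0.231]
tcp_rot: [-0.0, 1.0, 0.001, -0.0]
force: [0.3, 0.2, 0.3]
finger_gap: 1.0
finger_force: 0.0
t: 2.3
ee_pos: [0.618, -0.1219, 0.2312]
tcp_rot: [-0.0, 0.978, -0.21, -0.0]
force: [-0.2, 0.2, -1.0]
finger_gap: 1.0
finger_force: 0.0
t 2.3 at [ 0.618  -0.1219  0.2312] yaw -24.27 axes tilt [-0.0001  0.    ] gap 1.0 F [-0.2  0.2 -1. ]
 units [-0.      0.0002  0.0006] minrows 0.0 turn units 0.027
```

View pics/w1.png

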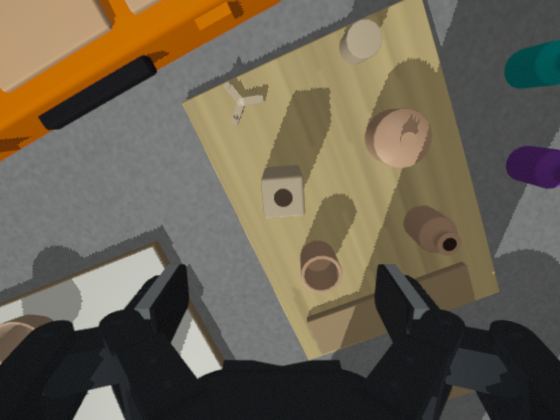

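The wrist view shows the post top with its dot at (284,197), cup mouth (320,270), vase lip (449,243), jar (398,138) and strip (310-480, 265-320).

```bash
python3 - <<'E'
from h import *
im=arm.get_image("wrist"); a=im["color"]; g=cv2.cvtColor(a,cv2.COLOR_BGR2GRAY); hsv=cv2.cvtColor(a,cv2.COLOR_BGR2HSV)
print("post col top",a[186,270],"side",a[173,283],"board",a[230,240],"jar",a[130,390],"lip", a[243,449])
for y in range(160,226,6): print(y,g[y,254:314:4])
# dark holes
for n,(u,v),r,z in [("post",(284,197),14,.082),("vase",(449,243),12,.084)]:
    m=np.zeros(g.shape,np.uint8); cv2.circle(m,(u,v),r,255,-1); m[(g>70)]=0
    k=cv2.moments(m,True); c=(k["m10"]/k["m00"],k["m01"]/k["m00"]); print(n,np.round(c,1),k["m00"],onz(im,[c],z))
print("cup",onz(im,[(321,270)],.06),"jar eq.",onz(im,[(398,138)],.055))
print("strip", [onz(im,[p],.024).round(4).tolist() for p in [(308,316),(463,264),(472,288)]])
E
```

```text
post col top [133 159 171] side [70 86 95] board [120 121 118] jar [118 145 174] lip [19 21 25]
160 [157 156 156 151 106 106 103 102 105 105 107 106 104 106 107]
166 [158 156 155 131 100  98  94  91  89  89  87  91 105 105 106]
172 [159 158 148  87  88  88  88  88  89  87  88  88 105 104 122]
178 [159 159 104 101 107 113 122 127 134 140 146 152 114 106 155]
184 [159 159 156 159 160 159 160 159 160 159 160 160 122 155 155]
190 [158 159 156 160 160 161  89  59  66 157 160 159 131 159 158]
196 [156 158 144 161 160  82  56  57  56  57 160 160 139 158 158]
202 [155 157 155 162 161 146  55  55  55  76 160 160 144 157 159]
208 [157 155 154 162 162 162 161 160 159 160 161 160 150 155 158]
214 [160 155 155 163 162 162 162 162 162 163 164 164 161 156 157]
220 [158 160 154 157 160 160 161 158 157 158 158 159 155 154 157]
post [282.8 197.4] 220.0 [[ 0.61578918 -0.12264464]]
vase [449.5 244. ] 149.0 [[ 0.50549342 -0.25351541]]
cup [[ 0.51920129 -0.12492914]] jar eq. [[ 0.61792165 -0.24771289]]
strip [[[0.4468, -0.0821]], [[0.4358, -0.2826]], [[0.3985, -0.2846]]]
```

```bash

python3 -m creep '[{"xyz":[0,0,0.1],"rot":[0,0,0],"grip":-1},{"xyz":[0,0,0.1],"rot":[0,0,0],"grip":-1},{"xyz":[0,0,0.1],"rot":[0,0,0],"grip":-1},{"xyz":[0,0,0.1],"rot":[0,0,0],"grip":-1},{"xyz":[0,0,0.087],"rot":[0,0,0],"grip":-1}]' 40
python3 -m creep '[{"xyz":[0,0,0],"rot":[0,0,0],"grip":0},{"xyz":[0,0,0],"rot":[0,0,0],"grip":0.3},{"xyz":[0,0,0],"rot":[0,0,0],"grip":1},{"xyz":[0,0,0],"rot":[0,0,0],"grip":1},{"xyz":[0,0,0],"rot":[0,0,0],"grip":1}]'
python3 -m creep '[{"xyz":[0,0,0],"rot":[0,0,0],"grip":1},{"xyz":[0,0,0],"rot":[0,0,0],"grip":1},{"xyz":[0,0,0],"rot":[0,0,0],"grip":1},{"xyz":[0,0,0],"rot":[0,0,0],"grip":1},{"xyz":[0,0,0],"rot":[0,0,0],"grip":1}]'
```

```text
t: 2.9
ee_pos: [0.6176, -0.1218, 0.0346]
tcp_rot: [-0.0, 0.977, -0.211, -0.0]
force: [0.3, 1.2, -0.1]
finger_gap: 0.998
finger_force: 0.0
t: 3.4
ee_pos: [0.6198, -0.1224, 0.0389]
tcp_rot: [0.0, 0.977, -0.212, 0.002]
force: [-0.5, -1.2, 8.1]
finger_gap: 0.467
finger_force: 40.1
t: 3.9
ee_pos: [0.6198, -0.1223, 0.0389]
tcp_rot: [-0.0, 0.977, -0.212, 0.002]
force: [-0.0, -1.3, 8.0]
finger_gap: 0.47
finger_force: 40.1
```

```bash

python3 -m creep '[{"xyz":[0,0,-0.03],"rot":[0,0,0],"grip":1},{"xyz":[0,0,-0.1],"rot":[0,0,0],"grip":1},{"xyz":[0,0,-0.12],"rot":[0,0,0],"grip":1},{"xyz":[0,0,-0.12],"rot":[0,0,0],"grip":1},{"xyz":[0,0,-0.1],"rot":[0,0,0],"grip":1}]'
python3 - <<'E'
from h import *
go(.385,.206,.228,0)
E
```

```text
t: 4.4
ee_pos: [0.6182, -0.1219, 0.2285]
tcp_rot: [-0.0, 0.977, -0.212, 0.001]
force: [1.5, -0.8, -2.7]
finger_gap: 0.472
finger_force: 40.2
t 4.4 at [ 0.6182 -0.1219  0.2285] yaw -24.5 axes tilt [ 0.0024 -0.0006] gap 0.472 F [ 1.5 -0.8 -2.7]
 units [-8.705e-01 -5.041e-01 -5.000e-04] minrows 8.05 turn units -2.851
```

```bash

python3 -m creep '[{"xyz":[-0.087,-0.0504,0],"rot":[0,0,0],"grip":1},{"xyz":[-0.087,-0.0504,0],"rot":[0,0,0],"grip":1},{"xyz":[-0.087,-0.0504,0],"rot":[0,0,0],"grip":1},{"xyz":[-0.087,-0.0504,0],"rot":[0,0,0],"grip":1},{"xyz":[-0.087,-0.0504,0],"rot":[0,0,0],"grip":1}]'
python3 -m creep '[{"xyz":[-0.087,-0.0504,0],"rot":[0,0,0],"grip":1},{"xyz":[-0.087,-0.0504,0],"rot":[0,0,0],"grip":1},{"xyz":[-0.087,-0.0504,0],"rot":[0,0,0],"grip":1},{"xyz":[-0.087,-0.0504,0],"rot":[0,0,0],"grip":1},{"xyz":[-0.087,-0.0504,0],"rot":[0,0,0],"grip":1}]'
python3 -m creep '[{"xyz":[0,0,0],"rot":[0,0,-0.95],"grip":1},{"xyz":[0,0,0],"rot":[0,0,-0.95],"grip":1},{"xyz":[0,0,0],"rot":[0,0,-0.95],"grip":1},{"xyz":[0,0,0],"rot":[0,0,0],"grip":1},{"xyz":[0,0,0],"rot":[0,0,0],"grip":1}]'
python3 - <<'E'
from h import *
go(.385,.206,.228,0)
im=arm.get_image("wrist"); cv2.imwrite("pics/w2.png",im["color"])
E
```

```text
t: 4.9
ee_pos: [0.5003, 0.043, 0.2255]
tcp_rot: [-0.0, 0.977, -0.212, 0.0]
force: [1.2, -0.4, -1.7]
finger_gap: 0.471
finger_force: 40.2
t: 5.4
ee_pos: [0.3838, 0.2069, 0.2256]
tcp_rot: [-0.001, 0.977, -0.212, 0.0]
force: [0.6, 0.6, -1.5]
finger_gap: 0.473
finger_force: 40.2
t: 5.9
ee_pos: [0.385, 0.2059, 0.2251]
tcp_rot: [-0.0, 1.0, -0.002, 0.0]
force: [0.4, -0.4, -1.4]
finger_gap: 0.474
finger_force: 40.2
t 5.9 at [0.385  0.2059 0.2251] yaw -0.26 axes tilt [ 0.0007 -0.0004] gap 0.474 F [ 0.4 -0.4 -1.4]
 units [-0.     -0.0004 -0.0073] minrows 0.06 turn units -0.03
```

View pics/w2.png

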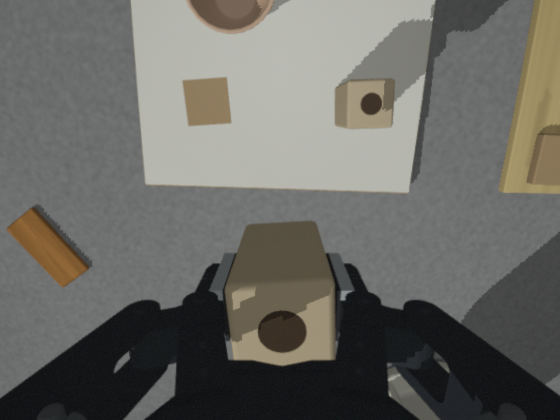

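The patch is at (207,102), the fixed post top at (370,103), the bowl at (230,0), and the held post top around (281,330). Next I'll measure them with masks.

```bash
python3 - <<'E'
from h import *
im=arm.get_image("wrist"); a=im["color"]; hsv=cv2.cvtColor(a,cv2.COLOR_BGR2HSV); g=cv2.cvtColor(a,cv2.COLOR_BGR2GRAY)
print(hsv[102,207],hsv[85,300],hsv[90,358],hsv[105,342],hsv[350,240],hsv[250,280])
def rect(name,m,z):
    c=max(cv2.findContours(m,cv2.RETR_EXTERNAL,cv2.CHAIN_APPROX_NONE)[0],key=cv2.contourArea)[:,0].astype(float)
    w=onz(im,c,z); (cx,sz,ang)=cv2.minAreaRect((w*1000).astype(np.float32)); print(name,np.round(cx,1),np.round(sz,1),round(ang,1), "bbox",c.min(0),c.max(0))
m=np.zeros(g.shape,np.uint8); m[70:135,170:245]=255; m[hsv[...,1]<70]=0; rect("patch",m,.018)
m=np.zeros(g.shape,np.uint8); m[72:135,325:405]=255; m[(hsv[...,1]<50)|(g<135)]=0; rect("fixtop",m,.088); cv2.imwrite("pics/m.png",m)
print(g[103,325:405:3], hsv[85,325:405:3,1]); 
E
```

```text
[ 18  86 143] [ 34  11 185] [ 21  57 162] [ 19  64 135] [ 20  59 160] [20 70 87]
patch [472. 283.] [44.3 44.7] 3.5 bbox [183.  78.] [230. 124.]
fixtop [466.4 131.8] [36.8 38.4] 0.2 bbox [345.  81.] [391. 127.]
[183 183 183 165 123 124 123 130 156 151 150 151  73  55  53  53  52  53
  53 133 100  99 100 175 181 181 180] [10 11 11 12 13 55 63 65 56 58 58 58 57 57 55 57 57 56 56 58 63 64 61 44
 14 14 14]
```

```bash
python3 - <<'E'
from h import *
im=arm.get_image("wrist"); g=cv2.cvtColor(im["color"],cv2.COLOR_BGR2GRAY)
m=np.zeros(g.shape,np.uint8); cv2.circle(m,(282,331),32,255,-1); m[g>70]=0
c=max(cv2.findContours(m,cv2.RETR_EXTERNAL,cv2.CHAIN_APPROX_NONE)[0],key=cv2.contourArea)
k=cv2.moments(c); c=(k["m10"]/k["m00"],k["m01"]/k["m00"]); s=arm.sense()
for z in (.266,.268,.27): print(c,onz(im,[c],z)-s["ee_pos"][:2])
p=onz(im,[(228,358),(335,358)],.268); print(p,p.mean(0)-s["ee_pos"][:2]); d=p[1]-p[0]; print(np.hypot(*d),np.degrees(np.arctan2(d[1],d[0])))
E
```

```text
(281.54085129906025, 330.76274184632393) [[-0.00485718 -0.00072602]]
(281.54085129906025, 330.76274184632393) [[-0.0033289 -0.0007335]]
(281.54085129906025, 330.76274184632393) [[-0.00180062 -0.00074098]]
[[0.36944909 0.22548913]
 [0.36935418 0.18471305]] [-0.01571391 -0.00066717]
0.04077618977450661 -90.13336839400962
```

```bash
python3 - <<'E'
from h import *
go(.475,.283,.225,3.4)
E
```

```text
t 6.05 at [0.3851 0.2058 0.2247] yaw -0.18 axes tilt [ 0.0003 -0.0002] gap 0.471 F [ 0.2  0.2 -3.1]
 units [ 0.2241 -0.1938 -0.0006] minrows 2.37 turn units -0.416
```

```bash

python3 -m creep '[{"xyz":[0.075,-0.0646,0],"rot":[0,0,0],"grip":1},{"xyz":[0.075,-0.0646,0],"rot":[0,0,0],"grip":1},{"xyz":[0.0741,-0.0646,0],"rot":[0,0,0],"grip":1},{"xyz":[0,0,0],"rot":[0,0,-0.416],"grip":1},{"xyz":[0,0,0.05],"rot":[0,0,0],"grip":1}]'
python3 -m creep '[{"xyz":[0,0,0.1],"rot":[0,0,0],"grip":1},{"xyz":[0,0,0.1],"rot":[0,0,0],"grip":1},{"xyz":[0,0,0.1],"rot":[0,0,0],"grip":1},{"xyz":[0,0,0.05],"rot":[0,0,0],"grip":1},{"xyz":[0,0,0],"rot":[0,0,0],"grip":1}]'
python3 - <<'E'
from h import *
go(.475,.283,.045,3.4)
for n in ["side","scene"]:
    im=arm.get_image(n); cv2.imwrite(f"pics/{n}1.png",im["color"])
    if n=="side": A=im["color"]; p=proj(im,[.473,.283,.018])[0]
    else: B=im["color"]; q=proj(im,[.473,.283,.018])[0]
f=lambda a,c:cv2.resize(a[int(c[1])-60:int(c[1])+40,int(c[0])-50:int(c[0])+50],None,fx=4,fy=4,interpolation=cv2.INTER_CUBIC)
cv2.imwrite("pics/v1.png",np.hstack([f(A,p),f(B,q)])); print(p,q)
E
```

```text
t: 6.55
ee_pos: [0.477, 0.2849, 0.206]
tcp_rot: [-0.001, 1.0, 0.031, 0.002]
force: [-1.7, -0.1, -1.9]
finger_gap: 0.474
finger_force: 40.6
t: 7.05
ee_pos: [0.4728, 0.282, 0.0615]
tcp_rot: [0.001, 1.0, 0.03, -0.003]
force: [-0.3, 0.7, -2.4]
finger_gap: 0.473
finger_force: 40.4
t 7.05 at [0.4728 0.282  0.0615] yaw 3.46 axes tilt [-0.0054  0.0027] gap 0.473 F [-0.3  0.7 -2.4]
 units [ 0.006  -0.0022  0.0412] minrows 0.33 turn units 0.006
[262.395833   330.40519068] [409.4977409  186.50593017]
```

View pics/v1.png

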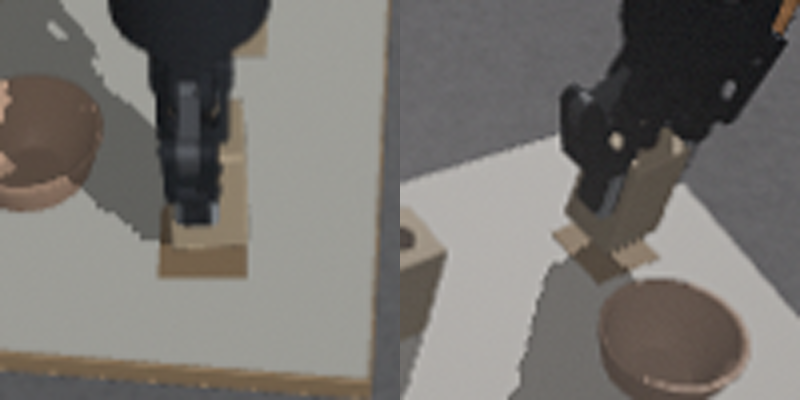

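The post hangs about 15 mm above the patch and looks centred over it, so I'll lower it.

```bash

python3 -m creep '[{"xyz":[0,0,0],"rot":[0,0,0],"grip":1},{"xyz":[0,0,0],"rot":[0,0,0],"grip":1},{"xyz":[0,0,0.012],"rot":[0,0,0],"grip":1},{"xyz":[0,0,0.012],"rot":[0,0,0],"grip":1},{"xyz":[0,0,0.012],"rot":[0,0,0],"grip":1}]'
python3 -m creep '[{"xyz":[0,0,0.006],"rot":[0,0,0],"grip":1},{"xyz":[0,0,0],"rot":[0,0,0],"grip":1},{"xyz":[0,0,0],"rot":[0,0,0],"grip":1},{"xyz":[0,0,0],"rot":[0,0,0],"grip":1},{"xyz":[0,0,0],"rot":[0,0,0],"grip":1}]'
python3 - <<'E'
from h import *
go(.475,.283,.045,3.4)
for n in ["side","scene"]:
    im=arm.get_image(n); cv2.imwrite(f"pics/{n}2.png",im["color"])
    if n=="side": A=im["color"]; p=proj(im,[.473,.283,.018])[0]
    else: B=im["color"]; q=proj(im,[.473,.283,.018])[0]
f=lambda a,c:cv2.resize(a[int(c[1])-30:int(c[1])+30,int(c[0])-30:int(c[0])+30],None,fx=6,fy=6,interpolation=cv2.INTER_CUBIC)
cv2.imwrite("pics/v2.png",np.hstack([f(A,p),f(B,q)])); print(p,q)
E
```

```text
t: 7.65
ee_pos: [0.4747, 0.2834, 0.0499]
tcp_rot: [-0.0, 1.0, 0.031, 0.0]
force: [-0.3, -0.3, -2.5]
finger_gap: 0.469
finger_force: 40.5
t: 8.15
ee_pos: [0.4749, 0.2834, 0.0478]
tcp_rot: [-0.0, 1.0, 0.031, 0.0]
force: [-0.2, -0.5, -2.2]
finger_gap: 0.471
finger_force: 40.5
t 8.15 at [0.4749 0.2834 0.0478] yaw 3.56 axes tilt [ 0.0002 -0.0001] gap 0.471 F [-0.2 -0.5 -2.2]
 units [0.0003 0.0011 0.007 ] minrows 0.06 turn units 0.018
[262.395833   330.40519068] [409.4977409  186.50593017]
```

View pics/v2.png

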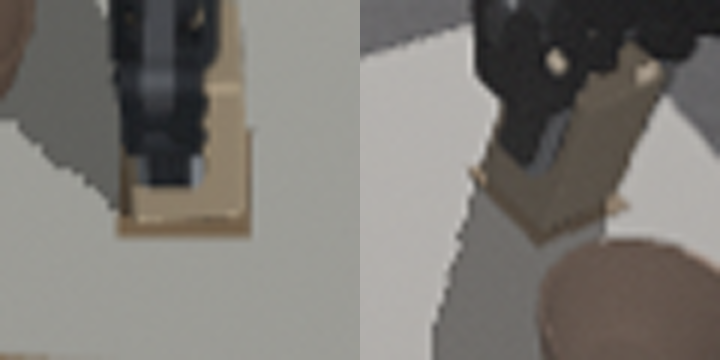

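```bash
python3 - <<'E'
from h import *
im=arm.get_image("side"); f=lambda u,v:(262-30+(u+.5)/6-.5,330-30+(v+.5)/6-.5)
print("post edge",onz(im,[f(135,220),f(240,216)],.021)); print("patch edge",onz(im,[f(117,237),f(252,237)],.018))
im=arm.get_image("scene"); f=lambda u,v:(409-30+(u-360+.5)/6-.5,186-30+(v+.5)/6-.5)
print("post corner",onz(im,[f(541,247)],.021)); print("patch tips",onz(im,[f(470,173),f(628,206)],.018))
E
```

```text
post edge [[0.48855242 0.30089021]
 [0.45263227 0.2973879 ]]
patch edge [[0.4943417  0.30597342]
 [0.44811853 0.30360625]]
post corner [[0.50087666 0.26051593]]
patch tips [[0.45525562 0.25946883]
 [0.49518229 0.30636883]]
```

```bash

python3 -m creep '[{"xyz":[-0.003,-0.006,0],"rot":[0,0,0],"grip":1},{"xyz":[0,0,0.004],"rot":[0,0,0],"grip":1},{"xyz":[0,0,0.004],"rot":[0,0,0],"grip":1},{"xyz":[0,0,0],"rot":[0,0,0],"grip":1},{"xyz":[0,0,0],"rot":[0,0,0],"grip":1}]'
```

```text
t: 8.85
ee_pos: [0.4735, 0.2858, 0.0449]
tcp_rot: [-0.0, 1.0, 0.031, 0.0]
force: [-2.6, -0.7, 5.4]
finger_gap: 0.476
finger_force: 41.1
```

```bash

python3 -m creep '[{"xyz":[0,0,0],"rot":[0,0,0],"grip":-0.1},{"xyz":[0,0,0],"rot":[0,0,0],"grip":-0.4},{"xyz":[0,0,0],"rot":[0,0,0],"grip":-1},{"xyz":[0,0,-0.03],"rot":[0,0,0],"grip":-1},{"xyz":[0,0,-0.1],"rot":[0,0,0],"grip":-1}]'
python3 -m creep '[{"xyz":[0,0,-0.12],"rot":[0,0,0],"grip":-1},{"xyz":[0,0,-0.12],"rot":[0,0,0],"grip":-1},{"xyz":[-0.1,0.08,-0.08],"rot":[0,0,0],"grip":-1},{"xyz":[-0.1,0.08,0],"rot":[0,0,0],"grip":-1},{"xyz":[0,0,0],"rot":[0,0,0],"grip":-1}]'
python3 - <<'E'
from h import *
go(.473,.207,.228,0)
im=arm.get_image("wrist"); cv2.imwrite("pics/w3.png",im["color"])
P=proj(im,[[.473,.283,.088],[.468,.131,.088]]).mean(0).astype(int); print(P)
c=im["color"][max(0,P[1]-75):P[1]+75,P[0]-150:P[0]+150]; cv2.imwrite("pics/w3c.png",cv2.resize(c,None,fx=2.6,fy=2.6,interpolation=cv2.INTER_CUBIC)); print(max(0,P[1]-75),P[0]-150)
E
```

```text
t: 9.35
ee_pos: [0.4712, 0.2844, 0.0946]
tcp_rot: [0.002, 1.0, 0.031, -0.003]
force: [-0.4, 0.4, 0.6]
finger_gap: 0.999
finger_force: 0.0
t: 9.85
ee_pos: [0.4001, 0.2201, 0.2195]
tcp_rot: [0.001, 1.0, 0.031, -0.001]
force: [-0.8, 0.3, -0.7]
finger_gap: 1.001
finger_force: 0.0
t 9.85 at [0.4001 0.2201 0.2195] yaw 3.53 axes tilt [-0.0029  0.0017] gap 1.001 F [-0.8  0.3 -0.7]
 units [ 0.1799  0.0439 -0.0217] minrows 1.49 turn units 0.411
[300 118]
43 150
```

View pics/w3c.png

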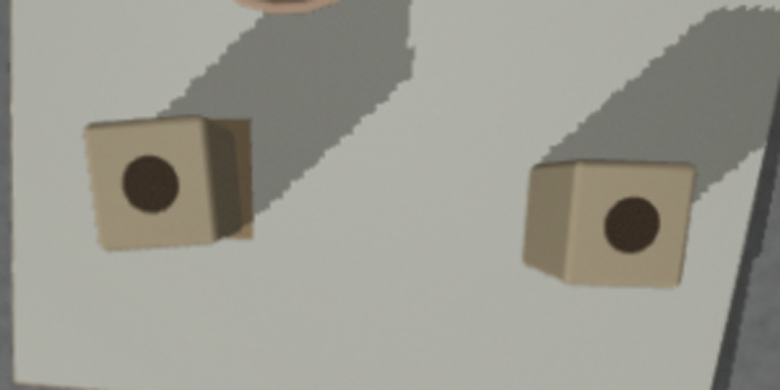

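Both posts stand. I'll measure the loose one's top and its margin on the patch.

```bash
python3 - <<'E'
from h import *
im=arm.get_image("wrist")
f=lambda l:[(150+(u+.5)/2.6-.5,43+(v+.5)/2.6-.5) for u,v in l]
def q(n,l,z):
    p=onz(im,f(l),z); e=np.roll(p,-1,0)-p; print(n,p.mean(0).round(4),np.hypot(*e.T).round(4),((np.degrees(np.arctan2(e[:,1],e[:,0]))+45)%90-45).round(1))
q("post",[(85,125),(205,117),(217,243),(104,250)],.088)
q("fix",[(578,160),(694,165),(682,287),(570,283)],.088)
p=onz(im,f([(250,119),(252,239)]),.018);print("patch edge",p,np.degrees(np.arctan2(*(p[1]-p[0])[::-1])))
for n,z,u in(("post",.088,(151,184)),("fix",.088,(632,225))): print(n,onz(im,f([u]),z))
sl=onz(im,f([(15,381),(400,388)]),.018); print(sl)
E
```

```text
post [0.473  0.2863] [0.0378 0.0386 0.037  0.0386] [6.8 6.8 6.8 8. ]
fix [0.4702 0.1323] [0.0371 0.0385 0.0372 0.0386] [1.6 4.1 1.7 4. ]
patch edge [[0.49936056 0.26367878]
 [0.45348035 0.26140583]] -177.16382039517592
post [[0.47320832 0.28680554]]
fix [[0.47013777 0.13201727]]
[[0.38835258 0.36080262]
 [0.39532599 0.19652088]]
```

```bash
python3 - <<'E'
from h import *
go(.473,.2855,.22,3.2)
E
```

```text
t 9.95 at [0.4046 0.2232 0.2201] yaw 3.53 axes tilt [ 0.0016 -0.0008] gap 1.002 F [ 0.1  0.8 -0.6]
 units [ 0.1802 -0.1449  0.0006] minrows 1.85 turn units 0.038
```

```bash

python3 -m creep '[{"xyz":[0.0901,-0.0725,0],"rot":[0,0,0],"grip":-1},{"xyz":[0.0901,-0.0725,0],"rot":[0,0,0.038],"grip":-1},{"xyz":[0,0,0.04],"rot":[0,0,0],"grip":-1},{"xyz":[0,0,0.1],"rot":[0,0,0],"grip":-1},{"xyz":[0,0,0.1],"rot":[0,0,0],"grip":-1}]'
python3 -m creep '[{"xyz":[0,0,0.1],"rot":[0,0,0],"grip":-1},{"xyz":[0,0,0.07],"rot":[0,0,0],"grip":-1},{"xyz":[0,0,0.025],"rot":[0,0,0],"grip":-1},{"xyz":[0,0,0],"rot":[0,0,0],"grip":-1},{"xyz":[0,0,0],"rot":[0,0,0],"grip":-0.2}]' 40
python3 -m creep '[{"xyz":[0,0,0],"rot":[0,0,0],"grip":0},{"xyz":[0,0,0],"rot":[0,0,0],"grip":1},{"xyz":[0,0,0],"rot":[0,0,0],"grip":1},{"xyz":[0,0,0],"rot":[0,0,0],"grip":1},{"xyz":[0,0,0],"rot":[0,0,0],"grip":1}]'
python3 - <<'E'
from h import *
go(.473,.285,.045,3.2)
im=arm.get_image("wrist"); cv2.imwrite("pics/w4.png",im["color"][240:400,180:380])
g=cv2.cvtColor(im["color"],cv2.COLOR_BGR2GRAY)
for y in range(230,380,8): print(y,g[y,210:350:7])
E
```

```text
t: 10.45
ee_pos: [0.4751, 0.2875, 0.1223]
tcp_rot: [-0.001, 1.0, 0.028, 0.001]
force: [0.3, -0.2, -0.2]
finger_gap: 0.997
finger_force: 0.0
t: 10.95
ee_pos: [0.4744, 0.2868, 0.046]
tcp_rot: [-0.0, 1.0, 0.028, 0.001]
force: [-0.0, 0.1, -0.7]
finger_gap: 0.857
finger_force: 0.0
t: 11.45
ee_pos: [0.4742, 0.2865, 0.0465]
tcp_rot: [-0.001, 1.0, 0.028, 0.001]
force: [-1.1, -0.2, 5.6]
finger_gap: 0.466
finger_force: 38.8
t 11.45 at [0.4742 0.2865 0.0465] yaw 3.23 axes tilt [ 0.0022 -0.0012] gap 0.466 F [-1.1 -0.2  5.6]
 units [-0.0031  0.0035  0.0037] minrows 0.05 turn units 0.004
230 [179 180 180 180 180 120  79  78  79  79  78  78  79  80  80  77  79 122
 121 123]
238 [181 180 180 180 179  79  80  78  78  79  77  80  79  79  79  78  80 122
 122 124]
246 [181 180 180 180 181  81  79  79  80  80  79  81  79  79  80  80  76 122
 124 124]
254 [181 181 114  81  76  80  81  80  80  80  78  80  80  79  78  80  79  68
  76 122]
262 [182 176  74  70  80  79  79  78  80  81  79  79  80  79  79  80  77  20
  74 154]
270 [20 58 75 39 80 79 79 79 78 80 80 80 80 79 81 81 79 70 76 76]
278 [27 76 76 78 8
[... 349 characters left out ...]
  94  63  82  96  96 145 144 145 128
  43  24]
318 [ 20  24  21  90  96  96  95  96  33  32  49  48  37 100 145 146 145 129
  40  22]
326 [ 15  17  19  86  96  97  95  68  49  50  50  50  48  49 145 145 144 129
  38  22]
334 [ 19  18  42  74  96 147 147  60  50  50  49  49  49  50 144 145 145 130
  33  19]
342 [ 22  21  28 177 148 147 146 147  48  49  51  49  48  66 145 144 145 130
 171  25]
350 [ 20  23  23 180 149 147 147 147 146 115  53  64 143 145 145 145 145 133
 131  21]
358 [ 20  21  23 177 149 146 144 146 146 146 145 145 145 145 145 143 143 130
  29  20]
366 [26 19 19 20 19 24 17 21 25 24 40 25 21 22 21 18 19 22 22 20]
374 [19 21 22 18 19 16 21 21 20 21 19 20 17 21 22 22 22 20 20 19]
```

```bash

python3 -m creep '[{"xyz":[0,0,-0.007],"rot":[0,0,0],"grip":1},{"xyz":[0,0.005,0],"rot":[0,0,0],"grip":1},{"xyz":[0,0,0],"rot":[0,0,0],"grip":1},{"xyz":[0,0,0.005],"rot":[0,0,0],"grip":1},{"xyz":[0,0,0],"rot":[0,0,0],"grip":1}]' 20
python3 -m creep '[{"xyz":[0,0,0],"rot":[0,0,0],"grip":1},{"xyz":[0,0,0],"rot":[0,0,0],"grip":0.1},{"xyz":[0,0,0],"rot":[0,0,0],"grip":-0.05},{"xyz":[0,0,0],"rot":[0,0,0],"grip":-0.15},{"xyz":[0,0,0],"rot":[0,0,0],"grip":-0.3}]'
python3 -m creep '[{"xyz":[0,0,-0.03],"rot":[0,0,0],"grip":-1},{"xyz":[0,0,-0.12],"rot":[0,0,0],"grip":-1},{"xyz":[0,0,-0.12],"rot":[0,0,0],"grip":-1},{"xyz":[0,0,-0.12],"rot":[0,0,0],"grip":-1},{"xyz":[0,0,-0.04],"rot":[0,0,0],"grip":-1}]'
python3 -m creep '[{"xyz":[-0.1,0.09,0],"rot":[0,0,0],"grip":-1},{"xyz":[-0.05,0.09,0],"rot":[0,0,0],"grip":-1},{"xyz":[0,0,0],"rot":[0,0,0],"grip":-1},{"xyz":[0,0,0],"rot":[0,0,0],"grip":-1},{"xyz":[0,0,0],"rot":[0,0,0],"grip":-1}]'
python3 - <<'E'
from h import *
go(.52,-.124,.2,0)
im=arm.get_image("wrist")
c=im["color"][80:230,150:450]; cv2.imwrite("pics/w5c.png",cv2.resize(c,None,fx=2.6,fy=2.6,interpolation=cv2.INTER_CUBIC)); np.save("w5.npy",im,allow_pickle=True)
E
```

```text
t: 12.0
ee_pos: [0.4736, 0.2839, 0.0465]
tcp_rot: [0.0, 1.0, 0.028, 0.0]
force: [-2.4, -2.9, 10.4]
finger_gap: 0.472
finger_force: 38.9
t: 12.5
ee_pos: [0.4734, 0.284, 0.0457]
tcp_rot: [-0.0, 1.0, 0.028, -0.0]
force: [0.4, -0.6, -0.6]
finger_gap: 0.648
finger_force: 0.0
t: 13.0
ee_pos: [0.4754, 0.2852, 0.2238]
tcp_rot: [-0.002, 1.0, 0.028, 0.003]
force: [0.4, 0.8, 0.1]
finger_gap: 0.997
finger_force: 0.0
t: 13.5
ee_pos: [0.4212, 0.2121, 0.2185]
tcp_rot: [-0.0, 1.0, 0.028, 0.001]
force: [1.1, 0.0, 0.1]
finger_gap: 0.998
finger_force: 0.0
t 13.5 at [0.4212 0.2121 0.2185] yaw 3.22 axes tilt [ 0.0016 -0.0009] gap 0.998 F [1.1 0.  0.1]
 units [0.1995 0.8528 0.0459] minrows 7.02 turn units 0.375
```

View pics/w5c.png

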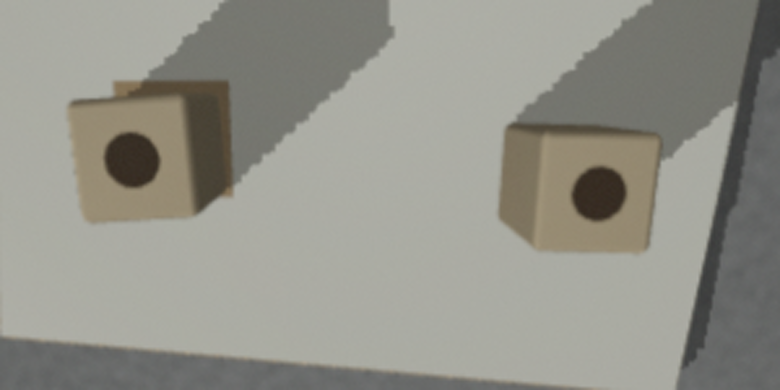

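The post stands on the patch, with some patch showing on the far side (115-229, 80-95) and a thin strip on the right. Next I'll measure it.

```bash
python3 - <<'E'
from h import *
im=np.load("w5.npy",allow_pickle=True).item()
f=lambda l:[(150+(u+.5)/2.6-.5,80+(v+.5)/2.6-.5) for u,v in l]
def q(n,l,z):
    p=onz(im,f(l),z); e=np.roll(p,-1,0)-p; print(n,p.mean(0).round(4),np.hypot(*e.T).round(4),((np.degrees(np.arctan2(e[:,1],e[:,0]))+45)%90-45).round(1))
q("post",[(69,102),(182,94),(195,215),(88,222)],.088)
q("fix",[(546,132),(661,136),(647,252),(536,249)],.088)
q("patch",[(113,80),(229,80),(233,197),(113+233-229,197)],.018)
print("dots",onz(im,f([(132,159),(599,193)]),.088))
print("slab edge",np.diff(onz(im,f([(0,337),(600,383)]),.018),axis=0))
E
```

```text
post [0.4694 0.2822] [0.0363 0.0385 0.0357 0.0385] [6.8 6.6 6.8 7.6]
fix [0.4671 0.1306] [0.0373 0.0378 0.0373 0.038 ] [1.6 2.1 1.8 2. ]
patch [0.4719 0.2833] [0.0461 0.0462 0.0479 0.0463] [3.  3.2 3.1 1. ]
dots [[0.46946387 0.28268833]
 [0.46717951 0.13015263]]
slab edge [[-0.00614861 -0.2624134 ]]
```

The post sits about 3.7° skewed and 2.5 mm off in x. I'll regrip at its own yaw, turn it and shift it.

```bash
python3 - <<'E'
from h import *
go(.4700,.2825,.2185,6.8)
E
```

```text
t 13.55 at [0.4211 0.2122 0.2182] yaw 3.24 axes tilt [ 0.001  -0.0006] gap 1.003 F [0.1 0.  0.4]
 units [ 0.132  -0.1686 -0.0004] minrows 1.71 turn units -0.414
```

```bash

python3 -m creep '[{"xyz":[0.066,-0.0843,0],"rot":[0,0,0],"grip":-1},{"xyz":[0.066,-0.0843,0],"rot":[0,0,0],"grip":-1},{"xyz":[0,0,0.03],"rot":[0,0,-0.414],"grip":-1},{"xyz":[0,0,0.1],"rot":[0,0,0],"grip":-1},{"xyz":[0,0,0.1],"rot":[0,0,0],"grip":-1}]' 40
python3 -m creep '[{"xyz":[0,0,0.1],"rot":[0,0,0],"grip":-1},{"xyz":[0,0,0.07],"rot":[0,0,0],"grip":-1},{"xyz":[0,0,0.025],"rot":[0,0,0],"grip":-1},{"xyz":[0,0,0],"rot":[0,0,0],"grip":-1},{"xyz":[0,0,0],"rot":[0,0,0],"grip":-0.2}]'
python3 -m creep '[{"xyz":[0,0,0],"rot":[0,0,0],"grip":0},{"xyz":[0,0,0],"rot":[0,0,0],"grip":1},{"xyz":[0,0,0],"rot":[0,0,0],"grip":1},{"xyz":[0,0,0],"rot":[0,0,0],"grip":1},{"xyz":[0,0,0],"rot":[0,0,0],"grip":1}]'
python3 -m creep '[{"xyz":[0,0,-0.009],"rot":[0,0,0],"grip":1},{"xyz":[0,0,0],"rot":[0,0,0.414],"grip":1},{"xyz":[0,0,0],"rot":[0,0,0],"grip":1},{"xyz":[0,0,0],"rot":[0,0,0],"grip":1},{"xyz":[0,0,0],"rot":[0,0,0],"grip":1}]'
python3 - <<'E'
from h import *
go(.4725,.2833,.045,3.1)
im=arm.get_image("wrist"); cv2.imwrite("pics/w6.png",cv2.resize(im["color"][230:380,180:380],None,fx=3,fy=3))
E
```

```text
t: 14.05
ee_pos: [0.4704, 0.2834, 0.125]
tcp_rot: [-0.001, 0.998, 0.06, 0.001]
force: [0.0, -0.3, -0.4]
finger_gap: 1.0
finger_force: 0.0
t: 14.55
ee_pos: [0.4701, 0.2825, 0.0487]
tcp_rot: [-0.0, 0.998, 0.059, 0.001]
force: [0.4, -0.6, 0.0]
finger_gap: 0.858
finger_force: 0.0
t: 15.05
ee_pos: [0.4701, 0.2823, 0.0492]
tcp_rot: [-0.001, 0.998, 0.059, 0.001]
force: [-0.4, -0.1, 6.3]
finger_gap: 0.461
finger_force: 40.4
t: 15.55
ee_pos: [0.4691, 0.2816, 0.0514]
tcp_rot: [0.0, 1.0, 0.029, -0.0]
force: [0.4, -1.5, -1.0]
finger_gap: 0.468
finger_force: 40.7
t 15.55 at [0.4691 0.2816 0.0514] yaw 3.3 axes tilt [-0.0001  0.0001] gap 0.468 F [ 0.4 -1.5 -1. ]
 units [ 0.0087 -0.0037  0.016 ] minrows 0.15 turn units 0.023
```

View pics/w6.png

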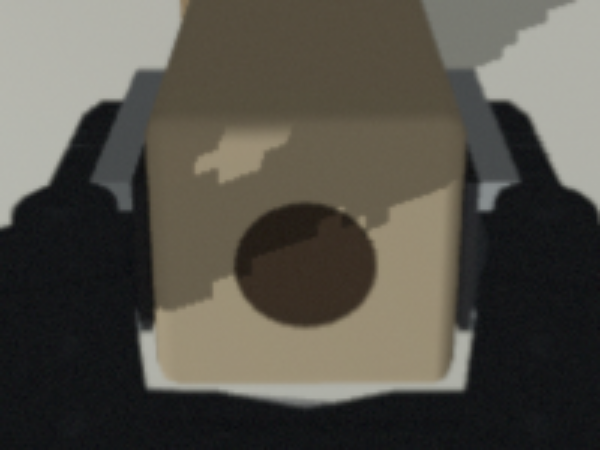

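```bash

python3 -m creep '[{"xyz":[0.008,-0.003,0],"rot":[0,0,0],"grip":1},{"xyz":[0,0,0.004],"rot":[0,0,0],"grip":1},{"xyz":[0,0,0.004],"rot":[0,0,0],"grip":1},{"xyz":[0,0,0],"rot":[0,0,0],"grip":1},{"xyz":[0,0,0],"rot":[0,0,0],"grip":1}]' 20
python3 -m creep '[{"xyz":[0,0,0],"rot":[0,0,0],"grip":1},{"xyz":[0,0,0],"rot":[0,0,0],"grip":0.1},{"xyz":[0,0,0],"rot":[0,0,0],"grip":-0.05},{"xyz":[0,0,0],"rot":[0,0,0],"grip":-0.15},{"xyz":[0,0,0],"rot":[0,0,0],"grip":-0.3}]'
cat > top.py <<'E'
from h import *
def holes(n,zs,rect=None):
    im=arm.get_image(n); return im
def face(im,c,z,off=6,r=45,tol=12):
    "flood-free top-face mask: colour close to the median of pixels beside the hole"
    hs=im["color"].astype(int); u,v=map(int,c); ref=np.array([hs[v+b,u+a] for a in(-off,off) for b in(-off,off)]); ref=np.median(ref,0)
    m=(np.abs(hs-ref).max(2)<tol).astype(np.uint8)*255; k=np.zeros_like(m); k[v-r:v+r,u-r:u+r]=255; m&=k
    m=cv2.morphologyEx(m,cv2.MORPH_OPEN,np.ones((3,3)))
    C=max(cv2.findContours(m,cv2.RETR_EXTERNAL,cv2.CHAIN_APPROX_NONE)[0],key=cv2.contourArea)[:,0].astype(float)
    w=(onz(im,C,z)*1000).astype(np.float32); b=cv2.minAreaRect(w); a=(b[2]+45)%90-45
    print(np.round(b[0],1),np.round(b[1],1),round(a,1),"px",C.min(0),C.max(0))
E
python3 -m creep '[{"xyz":[0,0,-0.03],"rot":[0,0,0],"grip":-1},{"xyz":[0,0,-0.12],"rot":[0,0,0],"grip":-1},{"xyz":[0,0,-0.12],"rot":[0,0,0],"grip":-1},{"xyz":[0,0,-0.12],"rot":[0,0,0],"grip":-1},{"xyz":[0,0,-0.04],"rot":[0,0,0],"grip":-1}]'
python3 -m creep '[{"xyz":[0,0,0],"rot":[0,0,0],"grip":-1},{"xyz":[0,0,0],"rot":[0,0,0],"grip":-1},{"xyz":[0,0,0],"rot":[0,0,0],"grip":-1},{"xyz":[0,0,0],"rot":[0,0,0],"grip":-1},{"xyz":[0,0,0],"rot":[0,0,0],"grip":-1}]'
python3 - <<'E'
from top import *
go(.4,.21,.21,3)
im=arm.get_image("wrist"); c=proj(im,[.472,.2833,.088])[0]; print(c)
cv2.imwrite("pics/w7.png",cv2.resize(im["color"][int(c[1])-50:int(c[1])+50,int(c[0])-60:int(c[0])+160],None,fx=3.5,fy=3.5,interpolation=cv2.INTER_CUBIC)); np.save("w7.npy",im,allow_pickle=True)
face(im,c,.088,12)
E
```

```text
t: 16.1
ee_pos: [0.4728, 0.2834, 0.0492]
tcp_rot: [-0.0, 1.0, 0.028, 0.0]
force: [-1.8, -0.8, 11.6]
finger_gap: 0.463
finger_force: 42.3
t: 16.6
ee_pos: [0.4723, 0.2831, 0.0481]
tcp_rot: [0.0, 1.0, 0.028, -0.0]
force: [-0.1, -0.5, -0.2]
finger_gap: 0.65
finger_force: 0.0
t: 17.1
ee_pos: [0.4743, 0.2843, 0.2262]
tcp_rot: [-0.002, 1.0, 0.028, 0.003]
force: [0.8, 0.9, -0.1]
finger_gap: 1.001
finger_force: 0.0
t: 17.6
ee_pos: [0.4718, 0.2828, 0.2191]
tcp_rot: [0.001, 1.0, 0.028, -0.001]
force: [0.2, -0.3, 0.1]
finger_gap: 1.002
finger_force: 0.0
t 17.6 at [0.4718 0.2828 0.2191] yaw 3.23 axes tilt [-0.0018  0.001 ] gap 1.002 F [ 0.2 -0.3  0.1]
 units [-0.1895  0.1715  0.0231] minrows 2.05 turn units 0.027
[280.14952677 199.9741697 ]
[471.6 284. ] [34.9 36.7] 3.2 px [259. 181.] [300. 219.]
```

View pics/w7.png

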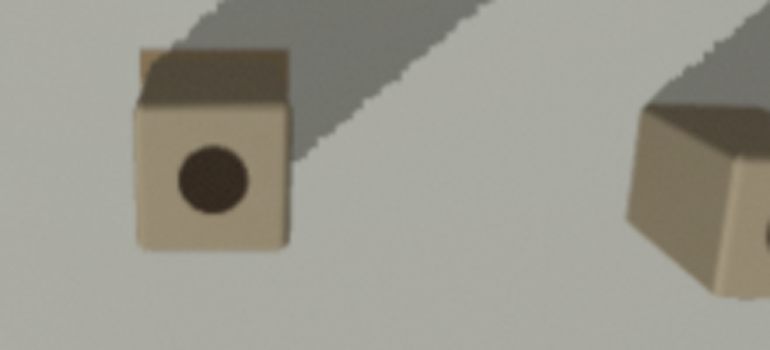

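The post now sits square on the patch, with its top at (213,180) in the crop. Next is the cup.

```bash
python3 - <<'E'
from h import *
go(.519,-.1245,.18,-1)
E
```

```text
t 17.65 at [0.4719 0.2829 0.2193] yaw 3.23 axes tilt [-0.0015  0.0008] gap 1.001 F [-0.5  0.7  0.2]
 units [0.0602 1.0234 0.0988] minrows 8.24 turn units 0.492
```

```bash

python3 -m creep '[{"xyz":[0.006,0.1023,0],"rot":[0,0,0],"grip":-1},{"xyz":[0.006,0.1023,0],"rot":[0,0,0],"grip":-1},{"xyz":[0.006,0.1023,0],"rot":[0,0,0],"grip":-1},{"xyz":[0.006,0.1023,0],"rot":[0,0,0],"grip":-1},{"xyz":[0.006,0.1023,0],"rot":[0,0,0],"grip":-1}]'
python3 -m creep '[{"xyz":[0.006,0.1023,0],"rot":[0,0,0],"grip":-1},{"xyz":[0.006,0.1023,0],"rot":[0,0,0],"grip":-1},{"xyz":[0.006,0.1023,0.033],"rot":[0,0,0],"grip":-1},{"xyz":[0.006,0.1023,0.033],"rot":[0,0,0],"grip":-1},{"xyz":[0.006,0.1027,0.033],"rot":[0,0,0],"grip":-1}]'
python3 -m creep '[{"xyz":[0,0,0],"rot":[0,0,0.492],"grip":-1},{"xyz":[0,0,0],"rot":[0,0,0],"grip":-1},{"xyz":[0,0,0],"rot":[0,0,0],"grip":-1},{"xyz":[0,0,0],"rot":[0,0,0],"grip":-1},{"xyz":[0,0,0],"rot":[0,0,0],"grip":-1}]'
python3 - <<'E'
from h import *
im=arm.get_image("wrist"); go(.519,-.1245,.18,-1)
a=im["color"]; hsv=cv2.cvtColor(a,cv2.COLOR_BGR2HSV); p=proj(im,[.519,-.1245,.06])[0].astype(int); print(p)
g=cv2.cvtColor(a,cv2.COLOR_BGR2GRAY)
print("row",g[p[1],p[0]-50:p[0]+51:2]); print("col",g[p[1]-50:p[1]+71:2,p[0]])
E
```

```text
t: 18.15
ee_pos: [0.4957, 0.078, 0.2199]
tcp_rot: [0.0, 1.0, 0.028, -0.0]
force: [0.3, -0.5, 0.2]
finger_gap: 1.001
finger_force: 0.0
t: 18.65
ee_pos: [0.5193, -0.126, 0.1799]
tcp_rot: [-0.0, 1.0, 0.028, -0.0]
force: [0.6, 0.6, 0.0]
finger_gap: 0.994
finger_force: 0.0
t: 19.15
ee_pos: [0.5195, -0.1235, 0.1808]
tcp_rot: [0.0, 1.0, -0.008, 0.0]
force: [-0.3, 0.2, -0.3]
finger_gap: 0.997
finger_force: 0.0
t 19.2 at [ 0.5195 -0.1236  0.1808] yaw -0.89 axes tilt [0.0004 0.0001] gap 0.997 F [ 0.5 -0.4 -0.7]
 units [-0.0012  0.0023  0.0021] minrows 0.03 turn units 0.013
[281 204]
row [159 158 156 155 155 157 161 162 163 163 162 163 156 151 125  78  79  92
 103 102 103 102 102 102 102 102 103 103 101 101 103 102 102  92  82 129
 164 145 143 155 155 156 159 160 158 157 157 155 159 162 161]
col [157 157 158 158 157 156 133 106 106 106 105  85  83  83  83 122 152 126
 103 102 102 103 102 101 101 102 102 101 103 102  98  84  84  85  83  83
  85  84 105 150 158 157 158 158 157 157 158 158 157 158 158 152 107 106
 106 106  78  72  96 133 135]
```

```bash

python3 -m creep '[{"xyz":[-0.006,0.002,0.03],"rot":[0,0,0],"grip":-1},{"xyz":[0,0,0.1],"rot":[0,0,0],"grip":-1},{"xyz":[0,0,0.11],"rot":[0,0,0],"grip":-1},{"xyz":[0,0,0.09],"rot":[0,0,0],"grip":-1},{"xyz":[0,0,0.042],"rot":[0,0,0],"grip":-1}]' 20
python3 -m creep '[{"xyz":[0,0,0],"rot":[0,0,0],"grip":-0.4},{"xyz":[0,0,0],"rot":[0,0,0],"grip":-0.1},{"xyz":[0,0,0],"rot":[0,0,0],"grip":0.1},{"xyz":[0,0,0],"rot":[0,0,0],"grip":0.4},{"xyz":[0,0,0],"rot":[0,0,0],"grip":0.4}]'
python3 -m creep '[{"xyz":[0,0,0],"rot":[0,0,0],"grip":0.4},{"xyz":[0,0,-0.02],"rot":[0,0,0],"grip":0.4},{"xyz":[0,0,-0.08],"rot":[0,0,0],"grip":0.4},{"xyz":[0,0,-0.11],"rot":[0,0,0],"grip":0.4},{"xyz":[0,0,-0.11],"rot":[0,0,0],"grip":0.4}]'
python3 -m creep '[{"xyz":[0,0,-0.1],"rot":[0,0,0],"grip":0.4},{"xyz":[0,0,-0.05],"rot":[0,0,0],"grip":0.4},{"xyz":[0,0,0],"rot":[0,0,0],"grip":0.4},{"xyz":[0,0,0],"rot":[0,0,0],"grip":0.4},{"xyz":[0,0,0],"rot":[0,0,0],"grip":0.4}]'
python3 - <<'E'
from h import *
go(.471,.2075,.21,-1)
im=arm.get_image("wrist"); g=cv2.cvtColor(im["color"],cv2.COLOR_BGR2GRAY); s=arm.sense()
p=proj(im,s["ee_pos"]+[0,0,.028])[0].astype(int); print(p)
print("row",g[p[1],p[0]-70:p[0]+71:3]); print("col",g[p[1]-90:min(420,p[1]+90):3,p[0]])
E
```

```text
t: 19.7
ee_pos: [0.5144, -0.1242, 0.0281]
tcp_rot: [-0.001, 1.0, -0.008, -0.002]
force: [-0.1, 0.8, -0.4]
finger_gap: 0.999
finger_force: 0.0
t: 20.2
ee_pos: [0.5178, -0.1252, 0.0329]
tcp_rot: [0.0, 1.0, -0.009, 0.001]
force: [0.3, 1.7, 3.7]
finger_gap: 0.524
finger_force: 20.7
t: 20.7
ee_pos: [0.5161, -0.1249, 0.1612]
tcp_rot: [-0.0, 1.0, -0.009, -0.001]
force: [1.4, -0.2, -1.0]
finger_gap: 0.522
finger_force: 20.9
t: 21.2
ee_pos: [0.5159, -0.1248, 0.2186]
tcp_rot: [-0.0, 1.0, -0.009, -0.001]
force: [-0.9, 0.4, -0.8]
finger_gap: 0.523
finger_force: 20.9
t 21.2 at [ 0.5159 -0.1248  0.2186] yaw -1.0 axes tilt [-0.0022 -0.0005] gap 0.523 F [-0.9  0.4 -0.8]
 units [-0.1268 -0.8287  0.022 ] minrows 6.71 turn units 0.0
[279 300]
row [ 28  97 104  31  17  19  40 105 105  95  80  81  82  85  84  85  85  86
  86  87  87  89  88  87  89  89  89  88  88  88  88  87  88  85  85  83
  85 124 132 148 164 152 110  33  35  52 142]
col [166 165 166 165 141  87  87  88  86  87  87  87  87  88  87  87 107 109
 103 105 104 106 106 106 104 104 107  92  88  88  89  88  88  88  88  88
  88  88  88  89  89  87  89  87  88 131 154 131  82  84  83  83  33  27
  23  27  28  28  25  25]
```

```bash
python3 - <<'E'
from h import *
im=arm.get_image("wrist"); s=arm.sense(); p=onz(im,[(279,257),(279,354)],s["ee_pos"][2]+.027); print(p,p.mean(0)-s["ee_pos"][:2])
go(.471,.2075,.21,-1)
E
```

```text
[[ 0.53498633 -0.12486217]
 [ 0.48815284 -0.12394143]] [-0.00447984  0.00042824]
t 21.3 at [ 0.516  -0.1248  0.2184] yaw -1.0 axes tilt [-0.0026 -0.0006] gap 0.523 F [-0.2 -0.5 -0.2]
 units [-0.1271 -0.8287  0.0217] minrows 6.71 turn units -0.0
```

```bash

python3 -m creep '[{"xyz":[-0.0146,-0.1036,0],"rot":[0,0,0],"grip":0.4},{"xyz":[-0.0146,-0.1036,0],"rot":[0,0,0],"grip":0.4},{"xyz":[-0.0146,-0.1036,0],"rot":[0,0,0],"grip":0.4},{"xyz":[-0.0146,-0.1036,0],"rot":[0,0,0],"grip":0.4},{"xyz":[-0.0146,-0.1036,0],"rot":[0,0,0],"grip":0.4}]'
python3 -m creep '[{"xyz":[-0.0146,-0.1036,0],"rot":[0,0,0],"grip":0.4},{"xyz":[-0.0146,-0.1036,0],"rot":[0,0,0],"grip":0.4},{"xyz":[-0.0146,-0.1036,0],"rot":[0,0,0],"grip":0.4},{"xyz":[0,0,0],"rot":[0,0,0],"grip":0.4},{"xyz":[0,0,0],"rot":[0,0,0],"grip":0.4}]'
python3 - <<'E'
from h import *
go(.475,.2075,.042,-1)
E
```

```text
t: 21.8
ee_pos: [0.4904, 0.0841, 0.2188]
tcp_rot: [0.0, 1.0, -0.009, -0.001]
force: [1.5, -0.2, -0.9]
finger_gap: 0.52
finger_force: 21.0
t: 22.3
ee_pos: [0.4753, 0.2078, 0.2187]
tcp_rot: [0.001, 1.0, -0.008, -0.001]
force: [-0.5, 0.2, -1.4]
finger_gap: 0.523
finger_force: 21.0
t 22.3 at [0.4753 0.2078 0.2187] yaw -0.86 axes tilt [-0.0018  0.0011] gap 0.523 F [-0.5  0.2 -1.4]
 units [1.000e-04 3.000e-04 4.419e-01] minrows 3.53 turn units 0.016
```

```bash

python3 -m creep '[{"xyz":[0,0,0.04],"rot":[0,0,0],"grip":0.4},{"xyz":[0,0,0.1],"rot":[0,0,0],"grip":0.4},{"xyz":[0,0,0.1],"rot":[0,0,0],"grip":0.4},{"xyz":[0,0,0.1],"rot":[0,0,0],"grip":0.4},{"xyz":[0,0,0.07],"rot":[0,0,0],"grip":0.4}]'
python3 -m creep '[{"xyz":[0,0,0.025],"rot":[0,0,0],"grip":0.4},{"xyz":[0,0,0],"rot":[0,0,0],"grip":0.4},{"xyz":[0,0,0.006],"rot":[0,0,0],"grip":0.4},{"xyz":[0,0,0.004],"rot":[0,0,0],"grip":0.4},{"xyz":[0,0,0],"rot":[0,0,0],"grip":0.4}]'
```

```text
t: 22.8
ee_pos: [0.4748, 0.2052, 0.0531]
tcp_rot: [0.001, 1.0, -0.009, -0.001]
force: [-0.4, -0.0, -0.2]
finger_gap: 0.526
finger_force: 21.0
t: 23.3
ee_pos: [0.4767, 0.2075, 0.0428]
tcp_rot: [-0.0, 1.0, -0.009, 0.001]
force: [-0.1, -0.3, -0.4]
finger_gap: 0.524
finger_force: 21.0
```

```bash

python3 -m creep '[{"xyz":[0,0,0.002],"rot":[0,0,0],"grip":0.4},{"xyz":[0,0,0.002],"rot":[0,0,0],"grip":0.4},{"xyz":[0,0,0.002],"rot":[0,0,0],"grip":0.4},{"xyz":[0,0,0],"rot":[0,0,0],"grip":0.4},{"xyz":[0,0,0],"rot":[0,0,0],"grip":0.4}]'
python3 -m creep '[{"xyz":[0,0,0.002],"rot":[0,0,0],"grip":0.4},{"xyz":[0,0,0.002],"rot":[0,0,0],"grip":0.4},{"xyz":[0,0,0.0],"rot":[0,0,0],"grip":0.4},{"xyz":[0,0,0],"rot":[0,0,0],"grip":0.4},{"xyz":[0,0,0],"rot":[0,0,0],"grip":0.4}]'
```

```text
t: 23.8
ee_pos: [0.4759, 0.2073, 0.0393]
tcp_rot: [0.0, 1.0, -0.009, -0.0]
force: [0.6, -0.2, -0.7]
finger_gap: 0.523
finger_force: 21.0
t: 24.3
ee_pos: [0.4764, 0.2076, 0.0385]
tcp_rot: [-0.0, 1.0, -0.009, 0.0]
force: [-2.0, 0.6, 9.4]
finger_gap: 0.524
finger_force: 19.8
```

```bash

python3 -m creep '[{"xyz":[0,0,0],"rot":[0,0,0],"grip":-0.05},{"xyz":[0,0,0],"rot":[0,0,0],"grip":-0.15},{"xyz":[0,0,0],"rot":[0,0,0],"grip":-0.3},{"xyz":[0,0,0],"rot":[0,0,0],"grip":-0.45},{"xyz":[0,0,0],"rot":[0,0,0],"grip":-0.45}]'
python3 -m creep '[{"xyz":[0,0,-0.03],"rot":[0,0,0],"grip":-0.45},{"xyz":[0,0,-0.1],"rot":[0,0,0],"grip":-0.45},{"xyz":[0,0,-0.12],"rot":[0,0,0],"grip":-0.45},{"xyz":[0,0,-0.12],"rot":[0,0,0],"grip":-0.7},{"xyz":[0,0,-0.08],"rot":[0,0,0],"grip":-1}]'
python3 -m creep '[{"xyz":[0,0,0],"rot":[0,0,0],"grip":-1},{"xyz":[0,0,0],"rot":[0,0,0],"grip":-1},{"xyz":[0,0,0],"rot":[0,0,0],"grip":-1},{"xyz":[0,0,0],"rot":[0,0,0],"grip":-1},{"xyz":[0,0,0],"rot":[0,0,0],"grip":-1}]'
python3 - <<'E'
from h import *
go(.418,-.18,.2,-90)
im=arm.get_image("wrist"); cv2.imwrite("pics/w8.png",im["color"]); np.save("w8.npy",im,allow_pickle=True)
E
```

```text
t: 24.8
ee_pos: [0.4765, 0.2077, 0.0382]
tcp_rot: [-0.0, 1.0, -0.009, 0.0]
force: [-1.3, 1.2, 6.8]
finger_gap: 0.724
finger_force: 3.4
t: 25.3
ee_pos: [0.4766, 0.2074, 0.2217]
tcp_rot: [-0.001, 1.0, -0.009, 0.001]
force: [0.0, 0.4, 0.2]
finger_gap: 0.989
finger_force: 0.0
t: 25.8
ee_pos: [0.4754, 0.207, 0.2166]
tcp_rot: [0.0, 1.0, -0.009, -0.001]
force: [-0.5, -0.2, -0.8]
finger_gap: 0.995
finger_force: 0.0
t 25.8 at [0.4754 0.207  0.2166] yaw -1.0 axes tilt [-0.0021  0.0009] gap 0.995 F [-0.5 -0.2 -0.8]
 units [-0.1265  0.9698  0.0426] minrows 7.83 turn units 10.356
```

View pics/w8.png

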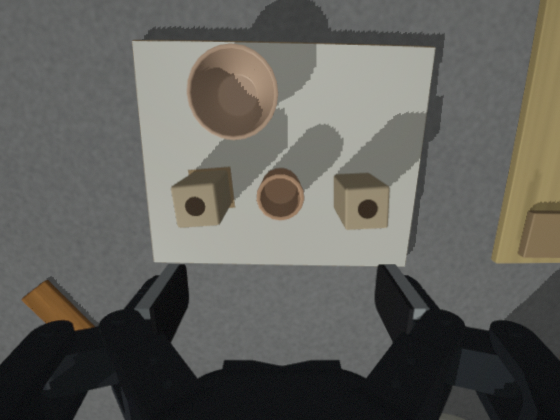

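The cup stands between the posts, with its rim at (281,198) and the post dots at (195,206) and (368,209). The bowl at (232,92) is undisturbed.

```bash
python3 - <<'E'
from h import *
im=np.load("w8.npy",allow_pickle=True).item(); g=cv2.cvtColor(im["color"],cv2.COLOR_BGR2GRAY)
for c in [(195,206),(368,209)]:
    m=np.zeros(g.shape,np.uint8); cv2.circle(m,c,13,255,-1); m[g>75]=0; k=cv2.moments(m,True); q=(k["m10"]/k["m00"],k["m01"]/k["m00"]); print(q,onz(im,[q],.088))
print("cup",onz(im,[(281,197.5)],.066)); print("bowl",onz(im,[(233,91)],.06))
print("col",g[165:230:2,281]); print("row",g[197,250:312:2])
E
```

```text
(194.71886120996442, 206.135231316726) [[0.47191193 0.28319676]]
(367.24817518248176, 208.54379562043795) [[0.46704362 0.1303402 ]]
cup [[0.47276491 0.20680182]]
bowl [[0.56913529 0.247531  ]]
col [117 101  69  69  71 120 132  88  86  85  85  85  86  86  86  85  85  85
  86  81  69  70  71  69  71  71 114 138 168 171 170 171 170]
row [171 170 171 153 130  90  66  67  67  82  85  86  86  86  87  86  86  85
  86  86  86  82  68  67 101 130 129 142 171 171 171]
```

```bash

python3 -m creep '[{"xyz":[-0.0152,0.1078,0],"rot":[0,0,0],"grip":-1},{"xyz":[-0.0152,0.1078,0],"rot":[0,0,0],"grip":-1},{"xyz":[-0.0152,0.1078,0],"rot":[0,0,0],"grip":-1},{"xyz":[-0.0152,0.1078,0],"rot":[0,0,0],"grip":-1},{"xyz":[-0.0152,0.1078,0],"rot":[0,0,0],"grip":-1}]'
python3 -m creep '[{"xyz":[-0.0152,0.1078,0],"rot":[0,0,0],"grip":-1},{"xyz":[-0.0152,0.1078,0],"rot":[0,0,0],"grip":-1},{"xyz":[-0.0152,0.1078,0],"rot":[0,0,0],"grip":-1},{"xyz":[-0.0152,0.1078,0],"rot":[0,0,0],"grip":-1},{"xyz":[0,0,0],"rot":[0,0,-0.942],"grip":-1}]'
python3 -m creep '[{"xyz":[0,0,0],"rot":[0,0,-0.942],"grip":-1},{"xyz":[0,0,0],"rot":[0,0,-0.942],"grip":-1},{"xyz":[0,0,0],"rot":[0,0,-0.942],"grip":-1},{"xyz":[0,0,0],"rot":[0,0,-0.942],"grip":-1},{"xyz":[0,0,0],"rot":[0,0,-0.942],"grip":-1}]'
python3 -m creep '[{"xyz":[0,0,0],"rot":[0,0,-0.942],"grip":-1},{"xyz":[0,0,0],"rot":[0,0,-0.942],"grip":-1},{"xyz":[0,0,0],"rot":[0,0,-0.942],"grip":-1},{"xyz":[0,0,0],"rot":[0,0,-0.942],"grip":-1},{"xyz":[0,0,0],"rot":[0,0,-0.942],"grip":-1}]'
python3 -m creep '[{"xyz":[0,0,0],"rot":[0,0,0],"grip":-1},{"xyz":[0,0,0],"rot":[0,0,0],"grip":-1},{"xyz":[0,0,0],"rot":[0,0,0],"grip":-1},{"xyz":[0,0,0],"rot":[0,0,0],"grip":-1},{"xyz":[0,0,0],"rot":[0,0,0],"grip":-1}]'
python3 - <<'E'
from h import *
go(.414,-.181,.216,88)
im=arm.get_image("wrist"); np.save("w9.npy",im,allow_pickle=True); a=im["color"]; cv2.imwrite("pics/w9.png",a)
print(proj(im,[[.414,-.181,.024],[.416,-.08,.024],[.41,-.286,.024],[.442,-.18,.024],[.386,-.18,.024]]).round())
# sample colours across strip in world frame at z .024
hsv=cv2.cvtColor(a,cv2.COLOR_BGR2HSV)
for y in (-.1,-.13,-.16,-.19,-.22):
    xs=np.arange(.37,.462,.004); p=proj(im,np.c_[xs,0*xs+y,0*xs+.024]).round().astype(int); ok=(p[:,1]<420)&(p[:,0]>=0)&(p[:,0]<560)&(p[:,1]>=0)
    print(y,[(int(hsv[v,u,1]),int(hsv[v,u,2])) if o else None for (u,v),o in zip(p,ok)])
E
```

```text
t: 26.35
ee_pos: [0.4412, -0.0093, 0.2175]
tcp_rot: [0.0, 1.0, -0.008, -0.0]
force: [0.7, -0.2, -0.4]
finger_gap: 0.998
finger_force: 0.0
t: 26.85
ee_pos: [0.4137, -0.184, 0.2176]
tcp_rot: [0.001, 0.998, 0.06, -0.0]
force: [1.3, 0.6, 0.2]
finger_gap: 0.998
finger_force: 0.0
t: 27.35
ee_pos: [0.4143, -0.1798, 0.2173]
tcp_rot: [-0.0, 0.914, 0.406, -0.0]
force: [0.4, 0.1, 0.3]
finger_gap: 1.0
finger_force: 0.0
t: 27.85
ee_pos: [0.4143, -0.1797, 0.2173]
tcp_rot: [-0.0, 0.717, 0.697, -0.0]
force: [-0.2, -0.3, -0.1]
finger_gap: 1.01
finger_force: 0.0
t: 28.35
ee_pos: [0.4145, -0.1798, 0.2178]
tcp_rot: [-0.0, 0.719, 0.695, 0.0]
force: [0.3, -0.2, 1.1]
finger_gap: 1.001
finger_force: 0.0
t 28.35 at [ 0.4145 -0.1798  0.2178] yaw 88.0 axes tilt [ 0. -0.] gap 1.001 F [ 0.3 -0.2  1.1]
 units [-0.003  -0.0012  0.0044] minrows 0.04 turn units -0.0
[[281. 186.]
 [279.  86.]
 [280. 274.]
 [307. 184.]
 [255. 186.]]
-0.1 [(3, 91), (92, 127), (90, 136), (88, 176), (79, 174), (79, 174), (79, 174), (79, 174), (79, 174), (79, 174), (77, 175), (77, 175), (78, 174), (78, 174), (79, 175), (77, 175), (79, 174
[... 455 characters left out ...]
4, 121), (84, 119), (85, 120), (84, 119), (83, 120), (81, 120), (84, 121), (84, 122), (93, 132), (96, 133), (94, 147), (85, 191), (85, 191), (84, 191), (85, 191)]
-0.19 [(3, 97), (92, 127), (96, 125), (90, 113), (88, 119), (84, 118), (85, 120), (85, 120), (87, 120), (87, 120), (84, 119), (84, 119), (84, 119), (83, 120), (85, 120), (84, 119), (86, 119), (94, 127), (96, 127), (98, 128), (96, 128), (94, 127), (95, 129), (94, 127)]
-0.22 [(5, 95), (93, 131), (93, 131), (84, 118), (84, 118), (84, 118), (84, 118), (86, 119), (86, 119), (86, 119), (85, 117), (87, 117), (84, 118), (86, 118), (86, 119), (86, 118), (90, 111), (95, 131), (93, 131), (95, 131), (98, 130), (98, 130), (96, 130), (94, 130)]
```

```bash
python3 - <<'E'
from h import *
im=np.load("w9.npy",allow_pickle=True).item(); hsv=cv2.cvtColor(im["color"],cv2.COLOR_BGR2HSV)
for x in (.395,.41,.425):
  for ys in (np.arange(-.1,-.05,.003),np.arange(-.26,-.31,-.003)):
    p=proj(im,np.c_[0*ys+x,ys,0*ys+.024]).round().astype(int); print(x,ys[0].round(3),[(int(hsv[v,u,1]),int(hsv[v,u,2])) if 0<=v<420 else None for (u,v) in p])
E
```

```text
0.395 -0.1 [(80, 175), (78, 174), (78, 174), (78, 174), (78, 174), (78, 174), (78, 174), (78, 174), (81, 182), (85, 192), (86, 196), (84, 195), (84, 195), (84, 198), (84, 197), (77, 195), (2, 134)]
0.395 -0.26 [(89, 115), (88, 116), (91, 115), (88, 116), (90, 116), (88, 116), (91, 115), (90, 116), (92, 122), (94, 139), (95, 140), (94, 139), (94, 139), (92, 139), (91, 140), (92, 139), (94, 138)]
0.41 -0.1 [(77, 175), (78, 174), (78, 174), (78, 174), (79, 174), (78, 174), (79, 174), (78, 174), (87, 165), (87, 182), (84, 195), (85, 195), (84, 195), (85, 196), (82, 195), (66, 188), (6, 136)]
0.41 -0.26 [(89, 115), (89, 115), (89, 115), (86, 115), (90, 116), (91, 115), (88, 116), (89, 117), (92, 117), (94, 139), (97, 139), (94, 139), (97, 140), (93, 140), (95, 139), (94, 139), (92, 136)]
0.425 -0.1 [(79, 174), (77, 175), (78, 174), (78, 174), (76, 174), (78, 174), (79, 174), (79, 175), (91, 174), (88, 185), (84, 194), (86, 193), (84, 194), (83, 196), (86, 195), (75, 186), (2, 134)]
0.425 -0.26 [(91, 115), (90, 116), (86, 116), (92, 116), (89, 115), (87, 117), (89, 117), (88, 116), (94, 117), (93, 134), (96, 138), (97, 137), (94, 139), (93, 140), (93, 140), (94, 139), (92, 138)]
```

```bash

python3 -m creep '[{"xyz":[-0.003,-0.0137,0.04],"rot":[0,0,-0.116],"grip":-1},{"xyz":[0,0,0.11],"rot":[0,0,0],"grip":-1},{"xyz":[0,0,0.12],"rot":[0,0,0],"grip":-1},{"xyz":[0,0,0.12],"rot":[0,0,0],"grip":-1},{"xyz":[0,0,0.07],"rot":[0,0,0],"grip":-1}]' 60
python3 -m creep '[{"xyz":[0,0,0.01],"rot":[0,0,0],"grip":-1},{"xyz":[0,0,0.01],"rot":[0,0,0],"grip":-1},{"xyz":[0,0,0.02],"rot":[0,0,0],"grip":-0.8},{"xyz":[0,0,0.01],"rot":[0,0,0],"grip":-0.8},{"xyz":[0,0,0],"rot":[0,0,0],"grip":-0.7}]'
python3 -m creep '[{"xyz":[0,0,0],"rot":[0,0,0],"grip":-0.5},{"xyz":[0,0,0],"rot":[0,0,0],"grip":-0.4},{"xyz":[0,0,0],"rot":[0,0,0],"grip":-0.3},{"xyz":[0,0,0],"rot":[0,0,0],"grip":0.2},{"xyz":[0,0,0],"rot":[0,0,0],"grip":0.2}]'
```

```text
t: 28.9
ee_pos: [0.4075, -0.1802, 0.031]
tcp_rot: [-0.001, 0.713, 0.701, -0.001]
force: [-0.5, -0.2, 0.9]
finger_gap: 1.001
finger_force: 0.0
t: 29.4
ee_pos: [0.4094, -0.181, 0.0142]
tcp_rot: [0.0, 0.713, 0.701, 0.0]
force: [-0.2, -0.3, -0.4]
finger_gap: 0.846
finger_force: 0.0
t: 29.9
ee_pos: [0.4092, -0.1809, 0.0148]
tcp_rot: [0.0, 0.713, 0.701, 0.0]
force: [-4.4, 1.9, 16.5]
finger_gap: 0.631
finger_force: 59.8
```

```bash

python3 -m creep '[{"xyz":[0,0,0],"rot":[0,0,0],"grip":0.2},{"xyz":[0,0,-0.02],"rot":[0,0,0],"grip":0.2},{"xyz":[0,0,-0.04],"rot":[0,0,0],"grip":0.2},{"xyz":[0,0,-0.06],"rot":[0,0,0],"grip":0.2},{"xyz":[0,0,-0.06],"rot":[0,0,0],"grip":0.2}]'
python3 -m creep '[{"xyz":[0,0,-0.1],"rot":[0,0,0],"grip":0.2},{"xyz":[0,0,-0.1],"rot":[0,0,0],"grip":0.2},{"xyz":[0,0,-0.05],"rot":[0,0,0],"grip":0.2},{"xyz":[0,0,0],"rot":[0,0,0],"grip":0.2},{"xyz":[0,0,0],"rot":[0,0,0],"grip":0.2}]'
python3 - <<'E'
from h import *
go(.4695,.2068,.188,88.2)
s=arm.sense(); print(s["wrist_torque"])
im=arm.get_image("wrist"); hsv=cv2.cvtColor(im["color"],cv2.COLOR_BGR2HSV); cv2.imwrite("pics/w10.png",im["color"])
zs=s["ee_pos"][2]
# along the strip (tool x = +y)
for dz in (.010,):
  for t in np.arange(.08,.13,.004):
    p=proj(im,s["ee_pos"]+[0,t,dz])[0].round().astype(int); print(round(t,3),p,hsv[p[1],p[0]] if 0<=p[1]<420 else None)
E
```

```text
t: 30.4
ee_pos: [0.4084, -0.1806, 0.0865]
tcp_rot: [-0.001, 0.713, 0.701, -0.0]
force: [0.3, -0.3, -2.8]
finger_gap: 0.629
finger_force: 64.7
t: 30.9
ee_pos: [0.4086, -0.1806, 0.1853]
tcp_rot: [-0.0, 0.713, 0.701, -0.0]
force: [-0.2, 0.5, -3.1]
finger_gap: 0.627
finger_force: 64.7
t 30.9 at [ 0.4086 -0.1806  0.1853] yaw 89.05 axes tilt [ 0. -0.] gap 0.627 F [-0.2  0.5 -3.1]
 units [ 0.971   0.1363 -0.0067] minrows 7.84 turn units 0.099
[-0.01991206 -0.00608918  0.00451283]
0.08 [277  94] [ 18  75 183]
0.084 [277  83] [ 19  76 182]
0.088 [277  72] [ 19  74 182]
0.092 [277  61] [ 19  75 181]
0.096 [276  50] [ 19  77 182]
0.1 [276  38] [ 19  77 181]
0.104 [276  27] [ 18  70 178]
0.108 [276  15] [ 90   2 145]
0.112 [276   3] [ 60   2 146]
0.116 [275  -9] None
0.12 [275 -22] None
0.124 [275 -34] None
0.128 [275 -47] None
```

```bash

python3 -m creep '[{"xyz":[0.06,0.0136,0],"rot":[0,0,0],"grip":0.2},{"xyz":[0.1,0.0136,0],"rot":[0,0,0],"grip":0.2},{"xyz":[0.107,0.0136,0],"rot":[0,0,0],"grip":0.2},{"xyz":[0.107,0.0136,0],"rot":[0,0,0],"grip":0.2},{"xyz":[0.107,0.0136,0],"rot":[0,0,0],"grip":0.2}]'
python3 -m creep '[{"xyz":[0.107,0.0136,0],"rot":[0,0,0],"grip":0.2},{"xyz":[0.107,0.0136,0],"rot":[0,0,0],"grip":0.2},{"xyz":[0.107,0.0136,0],"rot":[0,0,0],"grip":0.2},{"xyz":[0.1,0.0136,0],"rot":[0,0,0],"grip":0.2},{"xyz":[0.069,0.0136,0],"rot":[0,0,0.099],"grip":0.2}]'
python3 -m creep '[{"xyz":[0,0,0.02],"rot":[0,0,0],"grip":0.2},{"xyz":[0,0,0.06],"rot":[0,0,0],"grip":0.2},{"xyz":[0,0,0.06],"rot":[0,0,0],"grip":0.2},{"xyz":[0,0,0.04],"rot":[0,0,0],"grip":0.2},{"xyz":[0,0,0.01],"rot":[0,0,0],"grip":0.2}]'
python3 -m creep '[{"xyz":[0,0,0],"rot":[0,0,0],"grip":0.2},{"xyz":[0,0,0],"rot":[0,0,0],"grip":0.2},{"xyz":[0,0,0],"rot":[0,0,0],"grip":0.2},{"xyz":[0,0,0],"rot":[0,0,0],"grip":0.2},{"xyz":[0,0,0],"rot":[0,0,0],"grip":0.2}]'
python3 - <<'E'
from h import *
go(.4695,.2065,.091,88.2)
E
```

```text
t: 31.45
ee_pos: [0.4381, 0.0126, 0.1839]
tcp_rot: [-0.001, 0.713, 0.701, -0.001]
force: [0.5, 0.3, -2.9]
finger_gap: 0.629
finger_force: 64.7
t: 31.95
ee_pos: [0.4687, 0.2087, 0.1835]
tcp_rot: [-0.001, 0.718, 0.696, -0.002]
force: [1.1, -0.5, -2.8]
finger_gap: 0.632
finger_force: 64.7
t: 32.45
ee_pos: [0.4672, 0.2049, 0.1062]
tcp_rot: [-0.001, 0.718, 0.696, -0.003]
force: [-1.7, 0.3, -2.1]
finger_gap: 0.628
finger_force: 64.7
t: 32.95
ee_pos: [0.4701, 0.2067, 0.1103]
tcp_rot: [0.0, 0.718, 0.696, 0.0]
force: [-0.2, 0.1, -3.1]
finger_gap: 0.628
finger_force: 64.7
t 32.95 at [0.4701 0.2067 0.1103] yaw 88.21 axes tilt [0.0004 0.0009] gap 0.628 F [-0.2  0.1 -3.1]
 units [-0.0007 -0.0015  0.0483] minrows 0.39 turn units 0.001
```

```bash

python3 -m creep '[{"xyz":[0,0,0.01],"rot":[0,0,0],"grip":0.2},{"xyz":[0,0,0.01],"rot":[0,0,0],"grip":0.2},{"xyz":[0,0,0.01],"rot":[0,0,0],"grip":0.2},{"xyz":[0,0,0.008],"rot":[0,0,0],"grip":0.2},{"xyz":[0,0,0],"rot":[0,0,0],"grip":0.2}]'
python3 -m creep '[{"xyz":[0,0,0.004],"rot":[0,0,0],"grip":0.2},{"xyz":[0,0,0.003],"rot":[0,0,0],"grip":0.2},{"xyz":[0,0,0.003],"rot":[0,0,0],"grip":0.2},{"xyz":[0,0,0],"rot":[0,0,0],"grip":0.2},{"xyz":[0,0,0],"rot":[0,0,0],"grip":0.2}]'
```

```text
t: 33.45
ee_pos: [0.4694, 0.2064, 0.0939]
tcp_rot: [-0.0, 0.718, 0.696, -0.001]
force: [-0.3, 0.5, -2.8]
finger_gap: 0.626
finger_force: 64.7
t: 33.95
ee_pos: [0.4699, 0.2067, 0.0909]
tcp_rot: [0.0, 0.718, 0.696, 0.0]
force: [-0.7, -1.5, 3.6]
finger_gap: 0.63
finger_force: 65.4
```

```bash

python3 -m creep '[{"xyz":[0,0,0.001],"rot":[0,0,0],"grip":0.2},{"xyz":[0,0,0],"rot":[0,0,0],"grip":-0.27},{"xyz":[0,0,0],"rot":[0,0,0],"grip":-0.32},{"xyz":[0,0,0],"rot":[0,0,0],"grip":-0.45},{"xyz":[0,0,0],"rot":[0,0,0],"grip":-0.6}]' 20
python3 -m creep '[{"xyz":[0,0,0],"rot":[0,0,0],"grip":-0.8},{"xyz":[0,0,-0.02],"rot":[0,0,0],"grip":-0.8},{"xyz":[0,0,-0.08],"rot":[0,0,0],"grip":-1},{"xyz":[0,0,-0.1],"rot":[0,0,0],"grip":-1},{"xyz":[0,0,-0.1],"rot":[0,0,0],"grip":-1}]'
python3 -m creep '[{"xyz":[-0.08,0,-0.02],"rot":[0,0,0],"grip":-1},{"xyz":[-0.06,0,0],"rot":[0,0,0],"grip":-1},{"xyz":[0,0,0],"rot":[0,0,0],"grip":-1},{"xyz":[0,0,0],"rot":[0,0,0],"grip":-1},{"xyz":[0,0,0],"rot":[0,0,0],"grip":-1}]'
python3 - <<'E'
from h import *
go(.618,-.249,.216,0)
im=arm.get_image("wrist"); cv2.imwrite("pics/w11.png",im["color"]); hsv=cv2.cvtColor(im["color"],cv2.COLOR_BGR2HSV)
def line(P): 
    p=proj(im,P).round().astype(int); return [(int(hsv[v,u,1]),int(hsv[v,u,2])) if 0<=v<420 and 0<=u<560 else None for u,v in p]
for y in (.14,.2,.27): 
    for xs in (np.arange(.432,.450,.002),np.arange(.49,.508,.002)): print(y,xs[0],line(np.c_[xs,0*xs+y,0*xs+.1]))
for ys in (np.arange(.095,.111,.002),np.arange(.304,.322,.002)): print(ys[0],line(np.c_[0*ys+.4695,ys,0*ys+.1]))
E
```

```text
t: 34.45
ee_pos: [0.47, 0.2067, 0.0902]
tcp_rot: [0.0, 0.718, 0.696, 0.0]
force: [-0.1, 0.3, -0.5]
finger_gap: 0.8
finger_force: 0.0
t: 34.95
ee_pos: [0.4694, 0.2065, 0.2118]
tcp_rot: [-0.0, 0.718, 0.696, -0.0]
force: [2.0, -0.0, -0.2]
finger_gap: 1.001
finger_force: 0.0
t: 35.45
ee_pos: [0.4681, 0.1512, 0.2182]
tcp_rot: [-0.0, 0.718, 0.696, 0.0]
force: [0.2, -0.5, 0.2]
finger_gap: 1.002
finger_force: 0.0
t 35.45 at [0.4681 0.1512 0.2182] yaw 88.2 axes tilt [ 0.0003 -0.    ] gap 1.002 F [ 0.2 -0.5  0.2]
 units [-0.9883  0.4059  0.0052] minrows 8.55 turn units 10.263
0.14 0.432 [(13, 179), (13, 179), (13, 179), (13, 177), (78, 148), (88, 139), (87, 138), (89, 137), (91, 138), (89, 138)]
0.14 0.49 [(87, 138), (89, 137), (85, 108), (17, 119), (15, 122), (17, 122), (17, 122), (17, 122), (15, 121), (17, 122)]
0.2 0.432 [(13, 181), (13, 181), (11, 179), (11, 179), (11, 180), (41, 154), (85, 141), (87, 141), (89, 141), (88, 142)]
0.2 0.49 [(88, 139), (88, 139), (86, 139), (89, 132), (43, 101), (14, 124), (12, 123), (14, 124), (14, 125), (15, 123)]
0.27 0.432 [(13, 182), (13, 181), (13, 181), (11, 181), (11, 182), (10, 181), (11, 180), (66, 151), (83, 142), (82, 143)]
0.27 0.49 [(83, 141), (85, 141), (85, 141), (85, 141), (84, 140), (58, 114), (11, 179), (11, 181), (14, 182), (13, 181)]
0.095 [(4, 68), (0, 73), (16, 162), (12, 176), (44, 140), (90, 136), (90, 136), (91, 137)]
0.304 [(81, 141), None, None, None, None, None, None, None, None, None]
```

```bash

python3 -m creep '[{"xyz":[-0.0988,0.0406,0],"rot":[0,0,0],"grip":-1},{"xyz":[-0.0988,0.0406,0],"rot":[0,0,0],"grip":-1},{"xyz":[-0.0988,0.0406,0],"rot":[0,0,0],"grip":-1},{"xyz":[-0.0988,0.0406,0],"rot":[0,0,0],"grip":-1},{"xyz":[-0.0988,0.0406,0],"rot":[0,0,0],"grip":-1}]'
python3 -m creep '[{"xyz":[-0.0988,0.0406,0],"rot":[0,0,0],"grip":-1},{"xyz":[-0.0988,0.0406,0],"rot":[0,0,0],"grip":-1},{"xyz":[-0.0988,0.0406,0],"rot":[0,0,0],"grip":-1},{"xyz":[-0.0988,0.0406,0],"rot":[0,0,0],"grip":-1},{"xyz":[-0.0988,0.0406,0],"rot":[0,0,0],"grip":-1}]'
python3 -m creep '[{"xyz":[0,0,0],"rot":[0,0,0],"grip":-1},{"xyz":[0,0,0],"rot":[0,0,0],"grip":-1},{"xyz":[0,0,0],"rot":[0,0,0],"grip":-1},{"xyz":[0,0,0],"rot":[0,0,0],"grip":-1},{"xyz":[0,0,0],"rot":[0,0,0],"grip":-1}]'
cat > blob.py <<'E'
from h import *
def blob(c0,z,r=55,smin=0,name="wrist"):
    "bisque blob near pixel of world point; returns rows of extents"
    im=arm.get_image(name); hsv=cv2.cvtColor(im["color"],cv2.COLOR_BGR2HSV).astype(int)
    p=proj(im,c0)[0].astype(int); m=((hsv[...,0]<15)&(hsv[...,1]>60)).astype(np.uint8)*255
    k=np.zeros_like(m); cv2.circle(k,(int(p[0]),int(p[1])),r,255,-1); m&=k; m=cv2.morphologyEx(m,cv2.MORPH_OPEN,np.ones((3,3)))
    C=max(cv2.findContours(m,cv2.RETR_EXTERNAL,cv2.CHAIN_APPROX_NONE)[0],key=cv2.contourArea)
    x,y,w,h=cv2.boundingRect(C); e=cv2.minEnclosingCircle(C); print("proj",p,"hsv",hsv[p[1],p[0]],"box",x,y,w,h,"circ",np.round(e[0],1),round(e[1],1)); print("world of box centre at z",onz(im,[(x+w/2-.5,y+h/2-.5)],z)); return im,C
E
python3 - <<'E'
from blob import *
go(.618,-.249,.216,88.2); im,C=blob([.618,-.249,.055],.05); np.save("w12.npy",im,allow_pickle=True)
go(.5,-.2525,.216,88)
blob([.507,-.2525,.06],.06,45)
E
```

```text
t: 36.0
ee_pos: [0.5437, -0.0503, 0.2179]
tcp_rot: [-0.0, 0.718, 0.696, -0.0]
force: [-0.1, 0.7, 0.0]
finger_gap: 0.998
finger_force: 0.0
t: 36.5
ee_pos: [0.6188, -0.2504, 0.2176]
tcp_rot: [-0.0, 0.718, 0.696, -0.0]
force: [-0.1, 0.3, -0.4]
finger_gap: 1.004
finger_force: 0.0
t: 37.0
ee_pos: [0.6179, -0.2483, 0.2184]
tcp_rot: [-0.0, 0.718, 0.696, 0.0]
force: [0.4, -0.2, -0.1]
finger_gap: 0.997
finger_force: 0.0
t 37.0 at [ 0.6179 -0.2483  0.2184] yaw 88.28 axes tilt [ 0.0001 -0.    ] gap 0.997 F [ 0.4 -0.2 -0.1]
 units [-0.0019  0.0002  0.0059] minrows 0.05 turn units 0.009
proj [281 192] hsv [ 14  82 180] box 266 162 41 60 circ [279.2 191.7] 29.8
world of box centre at z [[ 0.62291171 -0.24967755]]
t 37.05 at [ 0.618  -0.2485  0.2184] yaw 88.27 axes tilt [0.     0.0001] gap 1.0 F [0.1 0.3 0.7]
 units [-0.019  -0.2945  0.006 ] minrows 2.36 turn units 0.032
proj [167 199] hsv [ 14  89 112] box 146 173 52 47 circ [171.4 198.2] 28.0
world of box centre at z [[ 0.51125318 -0.24861181]]
```

```bash
python3 - <<'E'
from h import *
im=np.load("w12.npy",allow_pickle=True).item(); hsv=cv2.cvtColor(im["color"],cv2.COLOR_BGR2HSV)
print("H row",hsv[200,236:326:3,0],"\nS",hsv[200,236:326:3,1],"\nV",hsv[200,236:326:3,2]); print("H col",hsv[140:245:4,275,0],"\nV",hsv[140:245:4,275,2])
E
```

```text
H row [22 22 22 22 22 15 15 14 15 15 14 15 15 15 14 14 14 14 14 14 14 14 14 14
 21 22 22 22 22 22] 
S [ 98  98  96  94  95  85  84  81  85  83  85  84  84  85  83  84  83  92
  90  91  89  89  88  91  96  96  94  95  98 100] 
V [128 128 127 128 131 180 186 186 187 185 184 182 180 180 179 179 178 133
 122 145 160 157 154 149 128 128 128 129 128 128]
H col [23 22 22 22 23 22 14 15 15 15 15 14 15 14 15 15 14 14 14 14 14 22 21 22
 22 22 22] 
V [172 176 175 165 162 169 163 200 199 199 197 193 190 181 182 180 179 173
 168 162 154 128 129 122 124 125 125]
```

```bash

python3 -m creep '[{"xyz":[-0.005,-0.005,0.04],"rot":[0,0,0],"grip":-1},{"xyz":[0,0,0.11],"rot":[0,0,0],"grip":-1},{"xyz":[0,0,0.12],"rot":[0,0,0],"grip":-1},{"xyz":[0,0,0.12],"rot":[0,0,0],"grip":-1},{"xyz":[0,0,0.07],"rot":[0,0,0],"grip":-1}]' 30
python3 -m creep '[{"xyz":[0,0,0.026],"rot":[0,0,0],"grip":-1},{"xyz":[0,0,0],"rot":[0,0,0],"grip":-1},{"xyz":[0,0,0],"rot":[0,0,0],"grip":-0.6},{"xyz":[0,0,0],"rot":[0,0,0],"grip":-0.45},{"xyz":[0,0,0],"rot":[0,0,0],"grip":-0.35}]'
python3 -m creep '[{"xyz":[0,0,0],"rot":[0,0,0],"grip":0.1},{"xyz":[0,0,0],"rot":[0,0,0],"grip":0.1},{"xyz":[0,0,0],"rot":[0,0,0],"grip":0.1},{"xyz":[0,0,0],"rot":[0,0,0],"grip":0.1},{"xyz":[0,0,0],"rot":[0,0,0],"grip":0.1}]'
```

```text
t: 37.6
ee_pos: [0.614, -0.2503, 0.0307]
tcp_rot: [-0.002, 0.718, 0.696, -0.001]
force: [0.3, 0.6, -0.8]
finger_gap: 0.996
finger_force: 0.0
t: 38.1
ee_pos: [0.6168, -0.2518, 0.0256]
tcp_rot: [0.001, 0.718, 0.696, 0.0]
force: [0.6, 0.1, 0.2]
finger_gap: 0.675
finger_force: 0.0
t: 38.6
ee_pos: [0.6168, -0.2518, 0.0257]
tcp_rot: [0.001, 0.718, 0.696, 0.0]
force: [-0.6, 1.6, 7.8]
finger_gap: 0.664
finger_force: 31.3
```

```bash

python3 -m creep '[{"xyz":[0,0,-0.02],"rot":[0,0,0],"grip":0.1},{"xyz":[0,0,-0.08],"rot":[0,0,0],"grip":0.1},{"xyz":[0,0,-0.12],"rot":[0,0,0],"grip":0.1},{"xyz":[0,0,-0.12],"rot":[0,0,0],"grip":0.1},{"xyz":[0,0,-0.1],"rot":[0,0,0],"grip":0.1}]'
python3 -m creep '[{"xyz":[0,0,-0.05],"rot":[0,0,0],"grip":0.1},{"xyz":[0,0,0],"rot":[0,0,0],"grip":0.1},{"xyz":[0,0,0],"rot":[0,0,0],"grip":0.1},{"xyz":[0,0,0],"rot":[0,0,0],"grip":0.1},{"xyz":[0,0,0],"rot":[0,0,0],"grip":0.1}]'
python3 - <<'E'
from h import *
go(.467,.1303,.218,88.2)
im=arm.get_image("wrist"); hsv=cv2.cvtColor(im["color"],cv2.COLOR_BGR2HSV); s=arm.sense()
cv2.imwrite("pics/w13.png",im["color"])
p=proj(im,s["ee_pos"]+[0,0,.029])[0].astype(int); print(p); print(hsv[200:420:5,p[0],0],hsv[200:420:5,p[0],2])
E
```

```text
t: 39.1
ee_pos: [0.6163, -0.2515, 0.2035]
tcp_rot: [0.001, 0.718, 0.696, 0.001]
force: [0.3, -1.1, -1.0]
finger_gap: 0.664
finger_force: 33.0
t: 39.6
ee_pos: [0.615, -0.251, 0.2179]
tcp_rot: [-0.001, 0.718, 0.696, -0.001]
force: [-0.2, 0.2, -1.2]
finger_gap: 0.66
finger_force: 33.0
t 39.6 at [ 0.615  -0.251   0.2179] yaw 88.2 axes tilt [ 0.0011 -0.0028] gap 0.66 F [-0.2  0.2 -1.2]
 units [ 0.9412 -0.3998  0.0018] minrows 8.18 turn units 0.0
[280 300]
[ 22  23  14  14  14  14  14  14  14  14  14  15  15  15  14  14  15  14
  15  15  14  14  14  14  14  14  14  14  14  14  15  14  60 105  98 110
 110 114 105  83 108  90 100 120] [180 177 151 152 151 150 150 171 191 190 190 188 187 186 185 183 181 180
 178 176 130 143 172 173 171 119 115 115 115 113 110 110 116  82  33  41
  41  40  35  24  35  22  26  24]
```

```bash
python3 - <<'E'
from h import *
im=arm.get_image("wrist"); s=arm.sense(); p=onz(im,[(280,237),(280,358)],s["ee_pos"][2]+.029); print((p-s["ee_pos"][:2]).round(4))
E
```

```text
[[ 0.0005  0.0275]
 [-0.0013 -0.0287]]
```

```bash

python3 -m creep '[{"xyz":[0.07,-0.03,0],"rot":[0,0,0],"grip":0.1},{"xyz":[0.1,-0.042,0],"rot":[0,0,0],"grip":0.1},{"xyz":[0.1,-0.042,0],"rot":[0,0,0],"grip":0.1},{"xyz":[0.1,-0.042,0],"rot":[0,0,0],"grip":0.1},{"xyz":[0.1,-0.043,0],"rot":[0,0,0],"grip":0.1}]'
python3 -m creep '[{"xyz":[0.1,-0.043,0],"rot":[0,0,0],"grip":0.1},{"xyz":[0.1,-0.043,0],"rot":[0,0,0],"grip":0.1},{"xyz":[0.1,-0.043,0],"rot":[0,0,0],"grip":0.1},{"xyz":[0.1,-0.043,0],"rot":[0,0,0],"grip":0.1},{"xyz":[0.071,-0.029,0],"rot":[0,0,0],"grip":0.1}]'
python3 -m creep '[{"xyz":[0,0,0.02],"rot":[0,0,0],"grip":0.1},{"xyz":[0,0,0.06],"rot":[0,0,0],"grip":0.1},{"xyz":[0,0,0.07],"rot":[0,0,0],"grip":0.1},{"xyz":[0,0,0.05],"rot":[0,0,0],"grip":0.1},{"xyz":[0,0,0.03],"rot":[0,0,0],"grip":0.1}]'
python3 -m creep '[{"xyz":[0,0,0],"rot":[0,0,0],"grip":0.1},{"xyz":[0,0,0],"rot":[0,0,0],"grip":0.1},{"xyz":[0,0,0],"rot":[0,0,0],"grip":0.1},{"xyz":[0,0,0],"rot":[0,0,0],"grip":0.1},{"xyz":[0,0,0],"rot":[0,0,0],"grip":0.1}]'
python3 - <<'E'
from h import *
go(.467,.131,.1137,88.2)
E
```

```text
t: 40.2
ee_pos: [0.5413, -0.0596, 0.2192]
tcp_rot: [-0.0, 0.718, 0.696, -0.0]
force: [-0.0, 1.5, -1.4]
finger_gap: 0.66
finger_force: 33.0
t: 40.7
ee_pos: [0.4664, 0.1318, 0.2194]
tcp_rot: [-0.0, 0.718, 0.696, -0.0]
force: [0.8, -0.1, -1.5]
finger_gap: 0.667
finger_force: 33.0
t: 41.2
ee_pos: [0.4669, 0.129, 0.1257]
tcp_rot: [-0.001, 0.718, 0.696, -0.001]
force: [0.0, -0.1, -1.3]
finger_gap: 0.661
finger_force: 33.0
t: 41.7
ee_pos: [0.4682, 0.13, 0.1285]
tcp_rot: [0.0, 0.718, 0.696, 0.001]
force: [-0.5, -0.3, -1.0]
finger_gap: 0.667
finger_force: 32.9
t 41.7 at [0.4682 0.13   0.1285] yaw 88.2 axes tilt [0.0004 0.0013] gap 0.667 F [-0.5 -0.3 -1. ]
 units [ 0.0025 -0.0032  0.0369] minrows 0.3 turn units 0.001
```

```bash

python3 -m creep '[{"xyz":[0.002,-0.003,0.01],"rot":[0,0,0],"grip":0.1},{"xyz":[0,0,0.01],"rot":[0,0,0],"grip":0.1},{"xyz":[0,0,0.008],"rot":[0,0,0],"grip":0.1},{"xyz":[0,0,0.003],"rot":[0,0,0],"grip":0.1},{"xyz":[0,0,0],"rot":[0,0,0],"grip":0.1}]'
python3 -m creep '[{"xyz":[0,0,0.003],"rot":[0,0,0],"grip":0.1},{"xyz":[0,0,0.002],"rot":[0,0,0],"grip":0.1},{"xyz":[0,0,0],"rot":[0,0,0],"grip":0.1},{"xyz":[0,0,0],"rot":[0,0,0],"grip":0.1},{"xyz":[0,0,0],"rot":[0,0,0],"grip":0.1}]'
```

```text
t: 42.2
ee_pos: [0.4664, 0.1306, 0.115]
tcp_rot: [-0.0, 0.718, 0.696, -0.0]
force: [1.0, 0.4, -1.4]
finger_gap: 0.662
finger_force: 32.9
t: 42.7
ee_pos: [0.4667, 0.1307, 0.1137]
tcp_rot: [0.0, 0.718, 0.696, 0.0]
force: [-2.2, -0.1, 5.6]
finger_gap: 0.663
finger_force: 33.6
```

```bash

python3 -m creep '[{"xyz":[0,0,0],"rot":[0,0,0],"grip":0.1},{"xyz":[0,0,0],"rot":[0,0,0],"grip":-0.34},{"xyz":[0,0,0],"rot":[0,0,0],"grip":-0.4},{"xyz":[0,0,0],"rot":[0,0,0],"grip":-0.55},{"xyz":[0,0,0],"rot":[0,0,0],"grip":-0.8}]' 20
python3 -m creep '[{"xyz":[0,0,0],"rot":[0,0,0],"grip":-1},{"xyz":[0,0,-0.02],"rot":[0,0,0],"grip":-1},{"xyz":[0,0,-0.08],"rot":[0,0,0],"grip":-1},{"xyz":[0,0,-0.1],"rot":[0,0,0],"grip":-1},{"xyz":[0,0,-0.08],"rot":[0,0,0],"grip":-1}]'
python3 - <<'E'
from h import *
go(.507,-.2525,.216,88.2)
E
```

```text
t: 43.2
ee_pos: [0.4666, 0.1307, 0.1133]
tcp_rot: [-0.0, 0.718, 0.696, -0.0]
force: [0.3, -0.2, -0.9]
finger_gap: 0.896
finger_force: 0.0
t: 43.7
ee_pos: [0.4668, 0.1307, 0.2278]
tcp_rot: [0.0, 0.718, 0.696, 0.0]
force: [0.6, -0.4, -0.9]
finger_gap: 1.0
finger_force: 0.0
t 43.7 at [0.4668 0.1307 0.2278] yaw 88.21 axes tilt [0.0003 0.001 ] gap 1.0 F [ 0.6 -0.4 -0.9]
 units [-0.9545  0.1304  0.0292] minrows 7.71 turn units 0.001
```

Next is the vase on the board. The purple and turquoise ones stay where they are.

```bash

python3 -m creep '[{"xyz":[-0.0955,0.013,0],"rot":[0,0,0],"grip":-1},{"xyz":[-0.0955,0.013,0],"rot":[0,0,0],"grip":-1},{"xyz":[-0.0955,0.013,0],"rot":[0,0,0],"grip":-1},{"xyz":[-0.0955,0.013,0],"rot":[0,0,0],"grip":-1},{"xyz":[-0.0955,0.013,0],"rot":[0,0,0],"grip":-1}]'
python3 -m creep '[{"xyz":[-0.0955,0.013,0],"rot":[0,0,0],"grip":-1},{"xyz":[-0.0955,0.013,0],"rot":[0,0,0],"grip":-1},{"xyz":[-0.0955,0.013,0],"rot":[0,0,0],"grip":-1},{"xyz":[-0.0955,0.013,0],"rot":[0,0,0],"grip":-1},{"xyz":[-0.095,0.0134,0.02],"rot":[0,0,0],"grip":-1}]'
python3 -m creep '[{"xyz":[0,0,0],"rot":[0,0,0],"grip":-1},{"xyz":[0,0,0],"rot":[0,0,0],"grip":-1},{"xyz":[0,0,0],"rot":[0,0,0],"grip":-1},{"xyz":[0,0,0],"rot":[0,0,0],"grip":-1},{"xyz":[0,0,0],"rot":[0,0,0],"grip":-1}]'
python3 - <<'E'
from h import *
go(.507,-.2525,.216,88.2)
im=arm.get_image("wrist"); hsv=cv2.cvtColor(im["color"],cv2.COLOR_BGR2HSV); cv2.imwrite("pics/w14.png",im["color"]); p=proj(im,[[.507,-.2525,.06],[.507,-.2525,.084]]).astype(int); print(p)
m=((hsv[...,0]<18)&(hsv[...,1]>50)).astype(np.uint8)*255; k=np.zeros_like(m); cv2.circle(k,tuple(int(i) for i in p[0]),50,255,-1); m&=k; m=cv2.morphologyEx(m,cv2.MORPH_OPEN,np.ones((3,3)))
C=max(cv2.findContours(m,cv2.RETR_EXTERNAL,cv2.CHAIN_APPROX_NONE)[0],key=cv2.contourArea); x,y,w,h=cv2.boundingRect(C); print("box",x,y,w,h,onz(im,[(x+w/2-.5,y+h/2)],.055))
g=hsv[...,2]; d=np.zeros_like(m); cv2.circle(d,tuple(int(i) for i in p[1]),16,255,-1); d[g>60]=0; q=cv2.moments(d,True); c=(q["m10"]/q["m00"],q["m01"]/q["m00"]); print("mouth",c,q["m00"],onz(im,[c],.084))
E
```

```text
t: 44.2
ee_pos: [0.4866, -0.0626, 0.2262]
tcp_rot: [0.0, 0.718, 0.696, 0.0]
force: [0.1, 0.4, -0.3]
finger_gap: 1.001
finger_force: 0.0
t: 44.7
ee_pos: [0.5073, -0.2546, 0.2189]
tcp_rot: [0.001, 0.718, 0.696, 0.0]
force: [0.3, 0.3, 0.5]
finger_gap: 1.0
finger_force: 0.0
t: 45.2
ee_pos: [0.507, -0.2516, 0.2178]
tcp_rot: [0.0, 0.718, 0.696, 0.0]
force: [-0.1, 0.0, -0.8]
finger_gap: 0.999
finger_force: 0.0
t 45.2 at [ 0.507  -0.2516  0.2178] yaw 88.28 axes tilt [-0.0001  0.0004] gap 0.999 F [-0.1  0.  -0.8]
 units [-0.0022  0.0002  0.0044] minrows 0.04 turn units 0.009
[[281 193]
 [281 199]]
box 259 167 42 47 [[ 0.50555068 -0.25057392]]
mouth (279.7032258064516, 200.80645161290323) 155.0 [[ 0.50578731 -0.25330984]]
```

```bash

python3 -m creep '[{"xyz":[-0.0035,-0.003,0.04],"rot":[0,0,0],"grip":-1},{"xyz":[0,0,0.11],"rot":[0,0,0],"grip":-1},{"xyz":[0,0,0.12],"rot":[0,0,0],"grip":-1},{"xyz":[0,0,0.12],"rot":[0,0,0],"grip":-1},{"xyz":[0,0,0.07],"rot":[0,0,0],"grip":-1}]' 25
python3 -m creep '[{"xyz":[0,0,0.02],"rot":[0,0,0],"grip":-1},{"xyz":[0,0,0],"rot":[0,0,0],"grip":-0.6},{"xyz":[0,0,0],"rot":[0,0,0],"grip":-0.3},{"xyz":[0,0,0],"rot":[0,0,0],"grip":-0.1},{"xyz":[0,0,0],"rot":[0,0,0],"grip":0.0}]'
python3 -m creep '[{"xyz":[0,0,0],"rot":[0,0,0],"grip":0.5},{"xyz":[0,0,0],"rot":[0,0,0],"grip":0.5},{"xyz":[0,0,0],"rot":[0,0,0],"grip":0.5},{"xyz":[0,0,0],"rot":[0,0,0],"grip":0.5},{"xyz":[0,0,0],"rot":[0,0,0],"grip":0.5}]'
python3 -m creep '[{"xyz":[0,0,-0.02],"rot":[0,0,0],"grip":0.5},{"xyz":[0,0,-0.08],"rot":[0,0,0],"grip":0.5},{"xyz":[0,0,-0.12],"rot":[0,0,0],"grip":0.5},{"xyz":[0,0,-0.12],"rot":[0,0,0],"grip":0.5},{"xyz":[0,0,-0.1],"rot":[0,0,0],"grip":0.5}]'
python3 -m creep '[{"xyz":[0,0,-0.06],"rot":[0,0,0],"grip":0.5},{"xyz":[0,0,0],"rot":[0,0,0],"grip":0.5},{"xyz":[0,0,0],"rot":[0,0,0],"grip":0.5},{"xyz":[0,0,0],"rot":[0,0,0],"grip":0.5},{"xyz":[0,0,0],"rot":[0,0,0],"grip":0.5}]'
python3 - <<'E'
from h import *
go(.472,.2832,.22,88.2)
im=arm.get_image("wrist"); hsv=cv2.cvtColor(im["color"],cv2.COLOR_BGR2HSV); s=arm.sense(); cv2.imwrite("pics/w15.png",im["color"])
z=s["ee_pos"][2]+.058; p=proj(im,s["ee_pos"]+[0,0,.058])[0].astype(int); print(p)
d=np.zeros(hsv.shape[:2],np.uint8); cv2.circle(d,(int(p[0]),int(p[1])),40,255,-1); d[(hsv[...,2]>60)]=0
n,l,st,ce=cv2.connectedComponentsWithStats(d); print([(st[i].tolist(),ce[i].round(1).tolist(),(onz(im,[ce[i]],z)-s["ee_pos"][:2]).round(4).tolist()) for i in range(1,n) if st[i][4]>80])
E
```

```text
t: 45.75
ee_pos: [0.504, -0.2526, 0.0303]
tcp_rot: [-0.002, 0.718, 0.696, -0.001]
force: [-0.6, 0.2, -0.5]
finger_gap: 1.001
finger_force: 0.0
t: 46.25
ee_pos: [0.5065, -0.2544, 0.027]
tcp_rot: [0.001, 0.718, 0.696, 0.0]
force: [0.4, -0.8, -0.3]
finger_gap: 0.497
finger_force: 0.0
t: 46.75
ee_pos: [0.5064, -0.2543, 0.027]
tcp_rot: [0.001, 0.718, 0.696, 0.0]
force: [-1.9, 1.9, 8.6]
finger_gap: 0.477
finger_force: 24.8
t: 47.25
ee_pos: [0.5058, -0.2541, 0.2049]
tcp_rot: [0.001, 0.718, 0.696, 0.0]
force: [1.3, 0.3, -0.8]
finger_gap: 0.482
finger_force: 25.8
t: 47.75
ee_pos: [0.5048, -0.2535, 0.224]
tcp_rot: [-0.001, 0.718, 0.696, -0.0]
force: [0.0, -0.5, -0.9]
finger_gap: 0.483
finger_force: 25.9
t 47.75 at [ 0.5048 -0.2535  0.224 ] yaw 88.2 axes tilt [ 0.0011 -0.0023] gap 0.483 F [ 0.  -0.5 -0.9]
 units [ 1.3386 -0.124   0.0116] minrows 10.75 turn units 0.0
[280 349]
[([242, 328, 77, 62, 2703], [280.6, 360.9], [[-0.0001, -0.0043]])]
```

```bash

python3 -m creep '[{"xyz":[0.07,-0.0083,0],"rot":[0,0,0],"grip":0.5},{"xyz":[0.1,-0.0083,0],"rot":[0,0,0],"grip":0.5},{"xyz":[0.1,-0.0083,0],"rot":[0,0,0],"grip":0.5},{"xyz":[0.1,-0.0083,0],"rot":[0,0,0],"grip":0.5},{"xyz":[0.1,-0.0083,0],"rot":[0,0,0],"grip":0.5}]'
python3 -m creep '[{"xyz":[0.1,-0.0083,0],"rot":[0,0,0],"grip":0.5},{"xyz":[0.1,-0.0083,0],"rot":[0,0,0],"grip":0.5},{"xyz":[0.1,-0.0083,0],"rot":[0,0,0],"grip":0.5},{"xyz":[0.1,-0.0083,0],"rot":[0,0,0],"grip":0.5},{"xyz":[0.1,-0.0083,0],"rot":[0,0,0],"grip":0.5}]'
python3 -m creep '[{"xyz":[0.1,-0.0083,0],"rot":[0,0,0],"grip":0.5},{"xyz":[0.1,-0.0083,0],"rot":[0,0,0],"grip":0.5},{"xyz":[0.1,-0.0083,0],"rot":[0,0,0],"grip":0.5},{"xyz":[0.066,-0.0083,0],"rot":[0,0,0],"grip":0.5},{"xyz":[0,0,0],"rot":[0,0,0],"grip":0.5}]'
python3 -m creep '[{"xyz":[0,0,0.02],"rot":[0,0,0],"grip":0.5},{"xyz":[0,0,0.06],"rot":[0,0,0],"grip":0.5},{"xyz":[0,0,0.07],"rot":[0,0,0],"grip":0.5},{"xyz":[0,0,0.05],"rot":[0,0,0],"grip":0.5},{"xyz":[0,0,0.03],"rot":[0,0,0],"grip":0.5}]'
python3 -m creep '[{"xyz":[0,0,0],"rot":[0,0,0],"grip":0.5},{"xyz":[0,0,0],"rot":[0,0,0],"grip":0.5},{"xyz":[0,0,0],"rot":[0,0,0],"grip":0.5},{"xyz":[0,0,0],"rot":[0,0,0],"grip":0.5},{"xyz":[0,0,0],"rot":[0,0,0],"grip":0.5}]'
python3 - <<'E'
from h import *
go(.472,.2822,.115,88.2)
E
```

```text
t: 48.3
ee_pos: [0.4942, -0.064, 0.2246]
tcp_rot: [-0.001, 0.718, 0.696, -0.0]
force: [0.3, 0.7, 0.4]
finger_gap: 0.479
finger_force: 25.8
t: 48.8
ee_pos: [0.4839, 0.1364, 0.2247]
tcp_rot: [-0.0, 0.718, 0.696, -0.001]
force: [1.4, -0.2, -1.5]
finger_gap: 0.485
finger_force: 25.8
t: 49.3
ee_pos: [0.4752, 0.2845, 0.2244]
tcp_rot: [-0.0, 0.717, 0.697, -0.0]
force: [0.2, -0.0, -0.9]
finger_gap: 0.482
finger_force: 25.8
t: 49.8
ee_pos: [0.4748, 0.2797, 0.131]
tcp_rot: [-0.0, 0.719, 0.695, -0.002]
force: [1.0, -0.1, -0.6]
finger_gap: 0.481
finger_force: 25.8
t: 50.3
ee_pos: [0.4762, 0.2819, 0.1341]
tcp_rot: [0.0, 0.718, 0.696, 0.001]
force: [-0.4, 0.1, -1.1]
finger_gap: 0.481
finger_force: 25.8
t 50.3 at [0.4762 0.2819 0.1341] yaw 88.21 axes tilt [0.0006 0.0011] gap 0.481 F [-0.4  0.1 -1.1]
 units [ 0.0004 -0.0105  0.0477] minrows 0.39 turn units 0.001
```

```bash

python3 -m creep '[{"xyz":[0,-0.01,0.01],"rot":[0,0,0],"grip":0.5},{"xyz":[0,0,0.012],"rot":[0,0,0],"grip":0.5},{"xyz":[0,0,0.012],"rot":[0,0,0],"grip":0.5},{"xyz":[0,0,0.008],"rot":[0,0,0],"grip":0.5},{"xyz":[0,0,0],"rot":[0,0,0],"grip":0.5}]'
python3 -m creep '[{"xyz":[0,0,0.003],"rot":[0,0,0],"grip":0.5},{"xyz":[0,0,0.003],"rot":[0,0,0],"grip":0.5},{"xyz":[0,0,0.001],"rot":[0,0,0],"grip":0.5},{"xyz":[0,0,0],"rot":[0,0,0],"grip":0.5},{"xyz":[0,0,0],"rot":[0,0,0],"grip":0.5}]'
```

```text
t: 50.8
ee_pos: [0.4715, 0.2816, 0.1158]
tcp_rot: [-0.0, 0.718, 0.696, -0.001]
force: [0.5, -0.6, -0.3]
finger_gap: 0.479
finger_force: 25.8
t: 51.3
ee_pos: [0.4721, 0.282, 0.1149]
tcp_rot: [0.0, 0.718, 0.696, 0.0]
force: [-3.9, -2.5, 11.3]
finger_gap: 0.479
finger_force: 27.1
```

```bash

python3 -m creep '[{"xyz":[0,0,-0.003],"rot":[0,0,0],"grip":0.5},{"xyz":[0,0,0],"rot":[0,0,0],"grip":0.02},{"xyz":[0,0,0],"rot":[0,0,0],"grip":-0.05},{"xyz":[0,0,0],"rot":[0,0,0],"grip":-0.2},{"xyz":[0,0,0],"rot":[0,0,0],"grip":-0.5}]' 20
python3 -m creep '[{"xyz":[0,0,0],"rot":[0,0,0],"grip":-0.9},{"xyz":[0,0,-0.02],"rot":[0,0,0],"grip":-1},{"xyz":[0,0,-0.08],"rot":[0,0,0],"grip":-1},{"xyz":[0,0,-0.1],"rot":[0,0,0],"grip":-1},{"xyz":[0,0,-0.1],"rot":[0,0,0],"grip":-1}]'
python3 -m creep '[{"xyz":[-0.1,-0.05,-0.03],"rot":[0,0,0],"grip":-1},{"xyz":[-0.11,-0.05,0],"rot":[0,0,0],"grip":-1},{"xyz":[-0.11,-0.05,0],"rot":[0,0,0],"grip":-1},{"xyz":[-0.11,-0.05,0],"rot":[0,0,0],"grip":-1},{"xyz":[-0.1,0,0],"rot":[0,0,0],"grip":-1}]'
python3 -m creep '[{"xyz":[0,0,0],"rot":[0,0,0],"grip":-1},{"xyz":[0,0,0],"rot":[0,0,0],"grip":-1},{"xyz":[0,0,0],"rot":[0,0,0],"grip":-1},{"xyz":[0,0,0],"rot":[0,0,0],"grip":-1},{"xyz":[0,0,0],"rot":[0,0,0],"grip":-1}]'
python3 - <<'E'
from h import *
im=arm.get_image("scene"); s=arm.get_image("side"); f=lambda a:cv2.resize(a,(390,480),interpolation=cv2.INTER_CUBIC)
cv2.imwrite("pics/end.png",np.hstack([f(im["color"][130:290,310:440+0]),f(s["color"][220:380,180:310])]))
E
```

```text
t: 51.8
ee_pos: [0.4718, 0.2818, 0.1149]
tcp_rot: [-0.0, 0.718, 0.696, -0.0]
force: [0.7, -0.2, -0.4]
finger_gap: 0.741
finger_force: 0.0
t: 52.3
ee_pos: [0.4715, 0.2816, 0.2366]
tcp_rot: [-0.0, 0.718, 0.696, -0.0]
force: [1.0, -0.0, 0.3]
finger_gap: 1.002
finger_force: 0.0
t: 52.8
ee_pos: [0.3825, 0.0709, 0.2473]
tcp_rot: [-0.0, 0.718, 0.696, -0.0]
force: [0.1, 0.2, -0.6]
finger_gap: 1.0
finger_force: 0.0
t: 53.3
ee_pos: [0.3853, 0.0733, 0.2469]
tcp_rot: [-0.0, 0.718, 0.697, -0.0]
force: [-0.1, -0.1, 0.4]
finger_gap: 1.001
finger_force: 0.0
```

View pics/end.png

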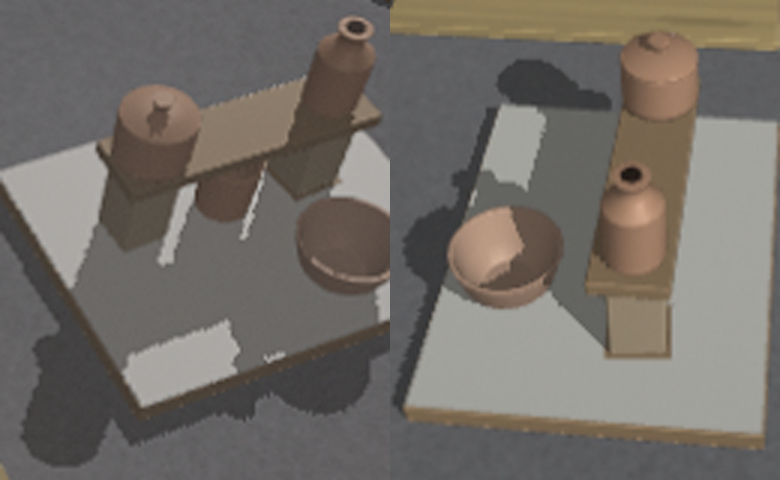

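In the final views the jar stands above the fixed post (scene crop 155,135) and the vase above the new post (340,75). The strip lies flat with the cup under its middle, the bowl is untouched and the arm is clear.

```bash
python3 -c "
from cell import arm
print(arm.job_done())"
```

```text
the job is handed in; nothing more can be done
None
```

The second tier is built as asked and handed in at about 53 s; the last pictures show every piece in place, the bowl unmoved and the arm clear, and the one offset I measured is the cup, about 3 mm off the line between the posts.

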